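Clear the spilt caps off the dispenser's loading deck and load the bottles

ROBOT

A 6-joint arm with a two-finger parallel gripper is mounted at the origin on the work surface. World frame = base frame: x ahead of the robot, y to its left, z up, the work surface at z = 0. Lengths are in m, angles in rad, forces in N, time in s.
With the tool pointing down it reaches from about 0.25 to 0.725 m from the base axis. Payload 9.7 kg.
Tool frame: the origin (TCP) lies between the finger pads; the fingertips stand 17 mm ahead of it and the grasp point (between the pads) lies 2 mm behind it; z points along the fingers, y is the direction in which the jaws open and shut (so a half turn about z gives the same grasp; the last joint's range is limited). The gripper opens to 85 mm and grips with 20 to 120 N. Pads are 22 mm wide; open, the fingers measure 114 mm over their backs; the gripper's body (76 mm by 85 mm) begins 54 mm behind the grasp point. The pads swing forward as they close: fully open they stand 13 mm farther back than shut.
Start: joints at [-1.213, 0.087, 0.176, 1.66, 0, 1.571], TCP at [0.193, -0.515, 0.248] pointing down, gripper open.
Joint ranges: [-3.13, 3.13], [-0.85, 1.81], [-1.15, 1.24], [-2.2, 2.28], [-1.44, 1.52], [-3.14, 3.14]. Speed limits (rad/s): [2.22, 2.22, 2.57, 3.14, 3.14, 3.14].

INTERFACE

Orientations are given as [roll, pitch, yaw] about the fixed x, y, z axes, in that order (R = Rz(yaw) Ry(pitch) Rx(roll)).
In Python, from workcell import arm gives the robot as it stands.
- The arm moves only by the tool move_arm, never from a script. Its arguments are lists of equal length, an entry for each row: "twist": the turn, a rotation vector about the tool's x, y, z in degrees, a list of three; "slide": the shift along the tool's x, y, z in mm, a list of three; "claw": the closure, from -1 (fully open) to 1 (shut). A call has 1 to 5 rows; each row is the pose to reach, as a shift and turn from the pose measured when the call began, along the tool's axes at that moment; what a row does not reach only later rows make up. A row lasts 1/12 s, in which the tool goes at most 41.7 mm and 7.16 degrees, less where a joint would pass 70% of its speed; a pose out of reach is approached as far as the arm can. A call with a gripper value outside its range is refused whole. The fingers move at their own pace and stop on an object; "newtons" is the grip in N (left out, the last holds). Time passes only in rows, so rows that repeat a pose let the fingers close. It gives the time, the measured TCP pose, the force and the opening at its end, in the units of the state.
- arm.get_obs(): the state, without advancing time (a new reading comes with each control period).
- arm.grab_frame(name): name is "scene" or "top" or "wrist"; returns the picture (400x640x3 uint8, blue, green, red); there is no depth.
- arm.get_calibration(name): a dict with "mtx" (3x3 intrinsics, pixels), "view" (4x4, takes a point from world to camera coordinates); the wrist camera has in their place "mount" (4x4, takes a point from camera to tool coordinates, whose origin is the TCP and whose axes are the flange's). Camera axes: x right, y down, z forward; pixel columns grow to the right and rows downward; lengths in m; the calibration is good to about 2 mm. A picture is of the moment at which its call begins: read the wrist's pose just before it. get_calibration takes no time and is no camera call.
- arm.close_job(): hands the job in, once; it reports no verdict.
Trained networks look in the newest picture that a camera, given by its name, has taken for a name from the list of things; names that differ only in an ending like _2 or _b are one class to them, and where a whole thing is asked for, a point or a joint stands for the part that bears it (a point fixed in the world has none). Each returns a list of dicts, best first, with "score" (0 to 1); they miss things now and then, are a little off and sometimes report something else, mostly with a low value. They report only what shows in the picture. A call takes as long as a camera call. They do not tell look-alikes from the thing itself.
- arm.search_frame(camera, target): "centre" ([x, y, z] in m, in world coordinates, good to about 4 mm: the middle of the surface that is visible of it).
- arm.tip_of(camera, target): "centre" ([x, y, z] in m, in world coordinates, good to about 4 mm: a listed point, or the origin of a listed thing).
The state is a dict: "time": time; "joint_pos": joint angles; "dq": joint speeds; "joint_efforts": joint torques, N m; "tcp_pos": TCP position; "tool_rot": TCP orientation; "contact_force": force on the tool from outside, world axes, zero at the start; "ft_torque": the same for the moment, N m; "grip_width": finger opening in m.
Only numpy, scipy, OpenCV 4.12 (cv2) and the standard library are available. Lean on these libraries where they do the work, as an engineer would, in place of code of your own. Each camera call takes 0.05 s, during which the arm holds its last target.

TASK

Get the dispenser's loading deck ready for the next run: with the scraper, sweep every loose screw cap off the open end of the deck into the open steel catch tray without touching the caps with the gripper, then stand the scraper back on the rubber parking strip, its long foot lying along the strip. Only then lift each bottle out of the grey bin and stand it upright, wholly on the aluminium loading pad. Leave the mouse, tip box and big white jar alone; let go of everything at the end.

Things in the scene. Friction and masses are not known exactly. Their poses are not given: they have to be found in the camera images.
- deck: Fixed grey loading deck. Origin on the table under its middle; z up, y along its length. Flat surface 60 mm up, between rails (tops 80 mm up) along both long sides (inner faces x = -93 and +93 mm) and the closed +y end (inner face y = 150 mm). The -y end is open: the surface ends at y = -135 mm with a straight drop into the open steel catch tray.
- edge (a point): Middle of the open edge of the deck surface (deck x = 0, y = -135 mm, z = 60 mm); axes as the deck's.
- tray (a point): Middle of the floor of the open steel catch tray joined to the deck's open end: 192 mm (x) by 120 mm (y) inside, from deck y = -135 to -255 mm; floor 5 mm above the table, walls 80 mm above the table. Axes as the deck's.
- pad (a point): Middle of the aluminium loading pad, a flush inlay in the deck surface, 184 mm (x) by 120 mm (y), room for four bottles in a zigzag, level with that surface (60 mm above the table); axes as the deck's.
- strip (a point): Middle of the dark rubber parking strip, a flush inlay at the closed end of the deck, 184 mm (x) by 60 mm (y), level with the deck surface; axes as the deck's.
- scraper: Loose scraper that stands by itself on its foot, 0.16 to 0.26 kg, 80 mm tall. Origin: centre of the foot's underside, z up. White foot 110 mm (x) by 24 mm (y) by 32 mm high; above it, from 32 to 80 mm up, a grey upright grip block 50 mm (x) by 22 mm (y), to be pinched from above across its 22 mm. It starts on the parking strip, its x about along the deck's x.
- cap0: White plastic screw cap, a loose disc 30 mm across and 15 mm tall, 12 g; origin: centre of its underside. May be absent.
- cap1: White plastic screw cap, a loose disc 30 mm across and 15 mm tall, 12 g; origin: centre of its underside. May be absent.
- cap2: White plastic screw cap, a loose disc 30 mm across and 15 mm tall, 12 g; origin: centre of its underside. May be absent.
- cap3: White plastic screw cap, a loose disc 30 mm across and 15 mm tall, 12 g; origin: centre of its underside. May be absent.
- cap4: White plastic screw cap, a loose disc 30 mm across and 15 mm tall, 12 g; origin: centre of its underside. May be absent.
- cap5: White plastic screw cap, a loose disc 30 mm across and 15 mm tall, 12 g; origin: centre of its underside. May be absent.
- cap6: White plastic screw cap, a loose disc 30 mm across and 15 mm tall, 12 g; origin: centre of its underside. May be absent.
- cap7: White plastic screw cap, a loose disc 30 mm across and 15 mm tall, 12 g; origin: centre of its underside. May be absent.
- bin: Fixed open grey bin, 170 mm (x) by 170 mm (y) by 50 mm high, wall and floor 4 mm. Origin: centre of its underside on the table, z up.
- bottle0: Loose white squat bottle, 80 mm tall, 0.09 to 0.18 kg: round body 56 mm across up to 43 mm, shoulder to 52 mm, then a closed screw cap 34 mm across from 52 to 80 mm, by which it can be held. Origin: centre of its underside, z along its axis. Starts standing in the bin, underside 4 mm above the table. May be absent.
- bottle1: Loose white squat bottle, 80 mm tall, 0.09 to 0.18 kg: round body 56 mm across up to 43 mm, shoulder to 52 mm, then a closed screw cap 34 mm across from 52 to 80 mm, by which it can be held. Origin: centre of its underside, z along its axis. Starts standing in the bin, underside 4 mm above the table. May be absent.
- bottle2: Loose white squat bottle, 80 mm tall, 0.09 to 0.18 kg: round body 56 mm across up to 43 mm, shoulder to 52 mm, then a closed screw cap 34 mm across from 52 to 80 mm, by which it can be held. Origin: centre of its underside, z along its axis. Starts standing in the bin, underside 4 mm above the table. May be absent.
- bottle3: Loose white squat bottle, 80 mm tall, 0.09 to 0.18 kg: round body 56 mm across up to 43 mm, shoulder to 52 mm, then a closed screw cap 34 mm across from 52 to 80 mm, by which it can be held. Origin: centre of its underside, z along its axis. Starts standing in the bin, underside 4 mm above the table. May be absent.
- mouse: Bystander: black computer mouse, 100 by 60 by 32 mm, on a mat 3 mm thick; origin under its centre.
- tipbox: Bystander: white pipette tip box with clear lid, 120 by 80 by 62 mm; origin under its centre.
- carboy: Bystander: big white plastic jar, 130 mm across, 190 mm tall; origin under its centre.
Mind the look-alikes: they are no part of the job. Leave any yellow look-alike of the scraper alone.

How it is judged:
By the outcome, as a careful person would: the job done as asked, in the order asked, and still so for the second after the job is handed in, with the robot touching nothing.
Of cap0, cap1, cap2, cap3, cap4, cap5, cap6, cap7 only 4 to 8 are there at a start; the rules pass over those that are not, and their reading is None.
Of bottle0, bottle1, bottle2, bottle3 only 3 to 4 are there at a start; the rules pass over those that are not, and their reading is None.
At some moment in a run one of cap0, cap1, cap2, cap3, cap4, cap5, bottle0, bottle1, bottle2, bottle3 may be knocked a few centimetres aside while the robot is not near it.
It also fails if it takes over 210 s, if anything falls off the work surface, if the arm or the gripper's body presses on something with over 40 N, if the wrist force passes 120 N, or if a joint passes its speed limit or range.

## Working session

There is one attempt and no reset: what is moved stays moved. The work goes in short steps, Python scripts to look and compute and a tool call to move; the robot and the scene stay as the last step left them, time stands still between calls to the robot, and variables do not carry over. Pictures are saved under pics/ and viewed, and the job is handed in when it is done.

Besides the shell and the picture viewer there is one more tool, called after ">>>" by a JSON object that holds its "fn" and its "kwargs". move_arm: Moves the arm, as the interface text tells. Its arguments: {"type":"object","properties":{"twist":{"type":"array"},"slide":{"type":"array"},"claw":{"type":"array"},"newtons":{"type":"number"}},"required":["twist","slide","claw"]}

```bash
ls; mkdir -p pics; cat > h.py <<'E'
from workcell import arm
import numpy as np, cv2
from scipy.spatial.transform import Rotation as R
def snap(c,n):
    f=arm.grab_frame(c); cv2.imwrite(f'pics/{n}.png',f); return f
E
python3 - <<'E'
from h import *
o=arm.get_obs(); print(o)
for c in ("scene","top"):
    snap(c,c+"0"); k=arm.get_calibration(c); print(c,k)
    for t in ("deck","edge","tray","pad","strip","scraper","bin","cap0","bottle0","mouse","tipbox","carboy"):
        try: print(t,[(np.round(d['centre'],3).tolist(),round(d['score'],2)) for d in arm.tip_of(c,t)])
        except Exception as e: print(t,e)
print(arm.get_calibration("wrist")); print(arm.get_obs()['time'])
E
```

```text
pics
{'time': 0.0, 'joint_pos': array([-1.21300627e+00,  8.74745319e-02,  1.75123775e-01,  1.65980507e+00,
       -1.24389211e-05,  1.57080019e+00]), 'dq': array([-0.00119096, -0.00044618, -0.00184836,  0.00121001, -0.0001291 ,
       -0.00108801]), 'joint_efforts': array([-1.80939227e-03, -5.20388353e+01,  4.64802289e+01,  1.62363611e-02,
       -1.83755737e-04,  7.50273699e-06]), 'tcp_pos': array([ 0.19253581, -0.51497376,  0.2475698 ]), 'tool_rot': array([-3.14023316e+00,  1.24441621e-05,  3.57786206e-01]), 'contact_force': array([-0.65686753, -0.25746138,  0.51663246]), 'ft_torque': array([ 0.01545295, -0.07605693, -0.01734792]), 'grip_width': 0.0852507517577905}
scene {'mtx': array([[414.4036631 ,   0.        , 321.50114361],
       [  0.        , 414.4036631 , 199.73924592],
       [  0.        ,   0.        ,   1.        ]]), 'view': array([[-0.6839006 ,  0.72944623,  0.01371709,  0.40055106],
       [ 0.4533395 ,  0.43961456, -0.77538528, -0.15137656],
       [-0.57163211, -0.52406796, -0.63133945,  1.52535178],
       [ 0.        ,  0.        ,  0.        ,  1.        ]])}
d
[... 1917 characters left out ...]
.55), ([0.541, -0.129, 0.061], 0.42)]
mouse [([0.4, -0.429, 0.003], 0.88), ([0.648, -0.458, 0.001], 0.54)]
tipbox [([0.728, 0.29, -0.0], 0.7)]
carboy [([0.652, -0.457, 0.002], 0.64)]
{'mtx': array([[290.94970027,   0.        , 315.42278796],
       [  0.        , 290.94970027, 202.31848071],
       [  0.        ,   0.        ,   1.        ]]), 'mount': array([[ 8.35234535e-04, -9.65914328e-01, -2.58860604e-01,
         6.55900136e-02],
       [ 9.99999566e-01,  6.99761743e-04,  6.15482908e-04,
         7.81359408e-04],
       [-4.13363012e-04, -2.58861006e-01,  9.65914493e-01,
        -1.25127975e-01],
       [ 0.00000000e+00,  0.00000000e+00,  0.00000000e+00,
         1.00000000e+00]])}
1.3
```

View pics/scene0.png

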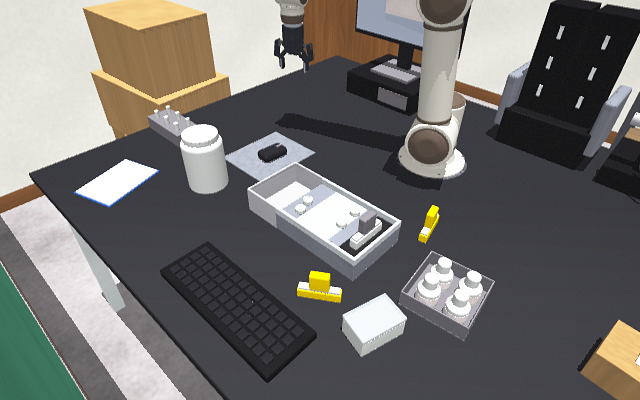

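View pics/top0.png

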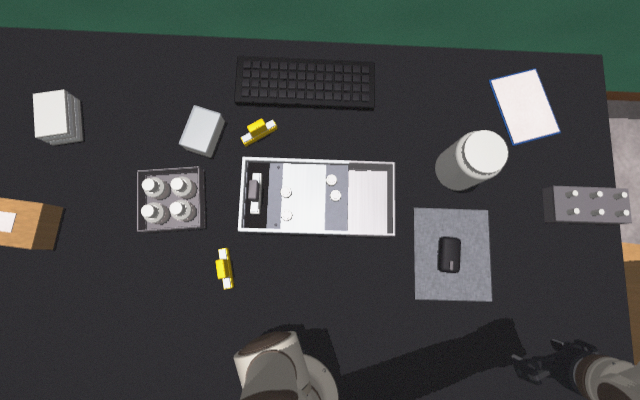

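```bash
python3 - <<'E'
import cv2
f=cv2.imread('pics/top0.png')[145:245,130:410]; f=cv2.convertScaleAbs(f,alpha=1.0)
a=cv2.resize(f,None,fx=2.8,fy=2.8,interpolation=cv2.INTER_CUBIC)
s=cv2.imread('pics/scene0.png')[160:280,240:410]
cv2.imwrite('pics/z0.png',a); cv2.imwrite('pics/z1.png',cv2.resize(s,None,fx=4.5,fy=4.5,interpolation=cv2.INTER_CUBIC))
E
```

```text
(no output)
```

View pics/z0.png

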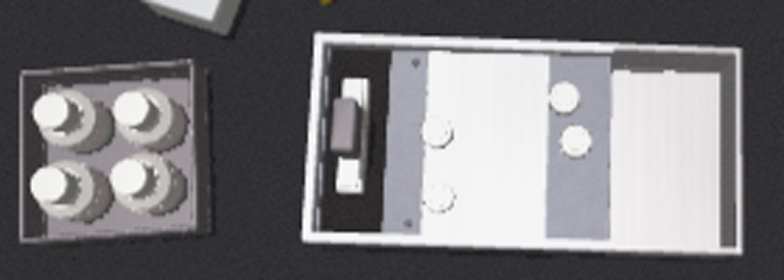

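View pics/z1.png

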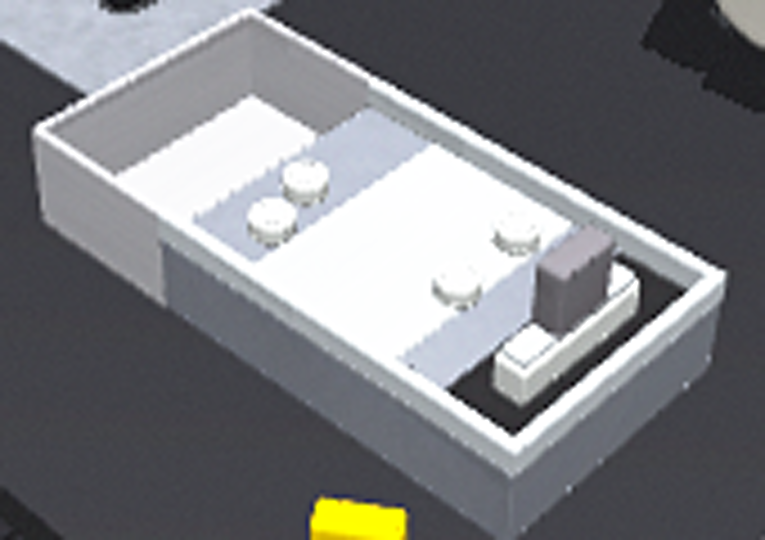

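```bash
cat >> h.py <<'E'
def ray(c,uv,z,cal=None):
    k=cal or arm.get_calibration(c); V=k['view']; 
    d=np.linalg.solve(k['mtx'],[uv[0],uv[1],1]); Rm=V[:3,:3]; o=-Rm.T@V[:3,3]; d=Rm.T@d
    return o+d*(z-o[2])/d[2]
E
python3 - <<'E'
from h import *
P=dict(stripA=(390,52,.06),stripB=(382,236,.06),edgeA=(611,52,.06),edgeB=(611,240,.06),padA=(428,52,.06),padB=(421,235,.06),padC=(549,54,.06),padD=(547,238,.06),oA=(315,33,.08),oB=(740,47,.08),oC=(742,252,.08),oD=(302,242,.08),gripL=(331,124,.14),gt=(345,96,.14),gb=(343,152,.14),footT=(356,80,.092),footB=(349,190,.092),b0=(52,112,.084),b1=(135,110,.084),b2=(48,188,.084),b3=(130,182,.084),cap=(437,132,.075),c2=(438,196,.075),c3=(564,98,.075),c4=(576,140,.075))
for n,(u,v,z) in P.items(): print(n,np.round(ray('top',(u/2.8+130,v/2.8+145),z),4))
E
```

```text
stripA [0.634  0.0907 0.06  ]
stripB [0.451  0.0889 0.06  ]
edgeA [ 0.6423 -0.1298  0.06  ]
edgeB [ 0.454  -0.1329  0.06  ]
padA [0.6354 0.053  0.06  ]
padB [0.4531 0.0514 0.06  ]
padC [ 0.6379 -0.0677  0.06  ]
padD [ 0.454  -0.0706  0.06  ]
oA [0.6452 0.1621 0.08  ]
oB [ 0.6468 -0.2554  0.08  ]
oC [ 0.4449 -0.2565  0.08  ]
oD [0.4416 0.1613 0.08  ]
gripL [0.5447 0.1305 0.14  ]
gt [0.5709 0.1194 0.14  ]
gb [0.5195 0.1182 0.14  ]
footT [0.597  0.1178 0.092 ]
footB [0.4909 0.1183 0.092 ]
b0 [0.5573 0.4046 0.084 ]
b1 [0.5619 0.3269 0.084 ]
b2 [0.4846 0.4007 0.084 ]
b3 [0.4927 0.3252 0.084 ]
cap [0.5522 0.0394 0.075 ]
c2 [0.4899 0.0357 0.075 ]
c3 [ 0.5902 -0.0829  0.075 ]
c4 [ 0.5489 -0.0956  0.075 ]
```

```bash
cat >> h.py <<'E'
def go(x,y,z,yaw=0.007,n=True):
    o=arm.get_obs(); p=np.array(o['tcp_pos']); Rc=R.from_euler('xyz',o['tool_rot']); Rt=R.from_euler('xyz',[np.pi,0,yaw])
    s=Rc.inv().apply(np.array([x,y,z])-p)*1000; t=(Rc.inv()*Rt).as_rotvec(degrees=True)
    print('t',round(o['time'],2),'p',np.round(p,4),'rot',np.round(o['tool_rot'],3),'w',round(o['grip_width'],4),'F',np.round(o['contact_force'],1)); print('slide',np.round(s,1),'twist',np.round(t,2),'dist',round(np.linalg.norm(s)))
E
python3 -c "
from h import *
go(.5435,.12,.25)"
```

```text
t 1.3 p [ 0.1926 -0.5152  0.2483] rot [3.142 0.    0.358] w 0.0854 F [-0.2 -0.7 -0.3]
slide [ 551.1 -472.    -1.7] twist [ 0.   0.  20.1] dist 726
```

>>> {"fn": "move_arm", "kwargs": {"twist": [[0,0,7],[0,0,14],[0,0,20.1],[0,0,20.1],[0,0,20.1]], "slide": [[551,-472,-2],[551,-472,-2],[551,-472,-2],[551,-472,-2],[551,-472,-2]], "claw": [-1,-1,-1,-1,-1]}}

```text
time: 1.72
tcp_pos: [0.2931, -0.3322, 0.2489]
tool_rot: [3.141, -0.0, 0.005]
contact_force: [0.5, -0.8, 0.2]
grip_width: 0.0854
```

```bash
python3 -c "
from h import *
go(.5435,.12,.25)"
```

```text
t 1.72 p [ 0.2931 -0.3322  0.2489] rot [ 3.141 -0.     0.005] w 0.0854 F [ 0.5 -0.8  0.2]
slide [ 252.8 -450.8   -1.1] twist [ 0.01 -0.02 -0.09] dist 517
```

>>> {"fn": "move_arm", "kwargs": {"twist": [[0,0,0],[0,0,0],[0,0,0],[0,0,0],[0,0,0]], "slide": [[253,-451,0],[253,-451,0],[253,-451,0],[253,-451,0],[253,-451,0]], "claw": [-1,-1,-1,-1,-1]}}

```text
time: 2.13
tcp_pos: [0.394, -0.1495, 0.2492]
tool_rot: [3.141, -0.001, 0.005]
contact_force: [0.6, -1.6, 0.7]
grip_width: 0.0856
```

>>> {"fn": "move_arm", "kwargs": {"twist": [[0,0,0],[0,0,0],[0,0,0],[0,0,0],[0,0,0]], "slide": [[160,-285,0],[160,-285,0],[160,-285,0],[160,-285,0],[160,-285,0]], "claw": [-1,-1,-1,-1,-1]}}

```text
time: 2.55
tcp_pos: [0.4952, 0.0191, 0.2493]
tool_rot: [-3.13, -0.002, 0.032]
contact_force: [0.5, -0.5, 0.3]
grip_width: 0.0851
```

```bash
python3 -c "
from h import *
go(.5435,.08,.22)"
```

```text
t 2.55 p [0.4952 0.0191 0.2493] rot [-3.13e+00 -2.00e-03  3.20e-02] w 0.0851 F [ 0.5 -0.5  0.3]
slide [ 50.2 -59.   30.1] twist [-0.64 -0.09  1.46] dist 83
```

>>> {"fn": "move_arm", "kwargs": {"twist": [[-0.6,0,1.5],[-0.6,0,1.5],[-0.6,0,1.5],[-0.6,0,1.5],[-0.6,0,1.5]], "slide": [[51,-99,30],[51,-99,30],[51,-99,30],[51,-99,30],[51,-99,30]], "claw": [-1,-1,-1,-0.6,-0.4]}}

```text
time: 2.97
tcp_pos: [0.5455, 0.044, 0.2213]
tool_rot: [-3.111, 0.0, 0.067]
contact_force: [0.2, -0.5, 0.2]
grip_width: 0.0635
```

```bash
python3 -c "
from h import *
snap('wrist','w0')
print(arm.tip_of('wrist','scraper'), arm.tip_of('wrist','strip'))
print(arm.search_frame('wrist','scraper'))
go(.5435,.12,.112)"
```

```text
[{'centre': [0.5411, 0.1172, 0.0575], 'score': 0.77}] [{'centre': [0.5468, 0.1219, 0.0567], 'score': 0.89}]
[{'centre': [0.7138, 0.1559, 0.0241], 'score': 0.88}, {'centre': [0.3375, 0.1963, 0.0774], 'score': 0.63}, {'centre': [0.5544, 0.1129, 0.1113], 'score': 0.6}]
t 3.17 p [0.5449 0.0435 0.2225] rot [-3.112e+00 -1.000e-03  6.600e-02] w 0.0595 F [-0.1 -0.4 -0. ]
slide [  3.5 -73.1 112.7] twist [-1.72 -0.02  3.37] dist 134
```

View pics/w0.png

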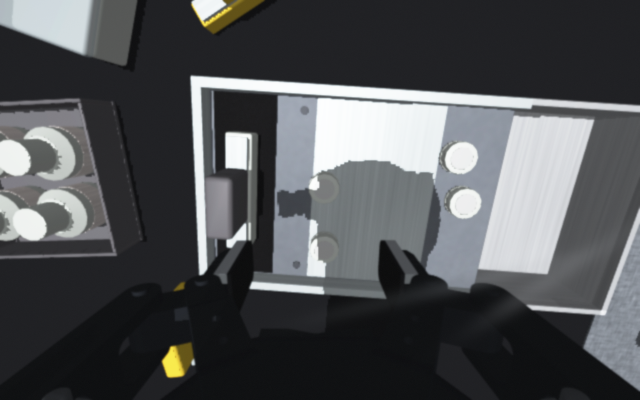

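```bash
python3 -c "
from h import *
o=arm.get_obs();print(np.round(o['joint_pos'],3),np.round(o['dq'],3),np.round(o['joint_efforts'],1))"
```

```text
[0.065 0.069 0.107 1.607 0.03  3.141] [-0.001 -0.007 -0.    -0.     0.001 -0.001] [  0.2 -50.3  46.6  -0.1   0.1  -0. ]
```

>>> {"fn": "move_arm", "kwargs": {"twist": [[-1.7,0,-36],[-1.7,0,-36],[-1.7,0,-36],[-1.7,0,-36],[-1.7,0,-36]], "slide": [[0,0,0],[0,0,0],[0,0,0],[0,0,0],[0,0,0]], "claw": [-0.4,-0.4,-0.4,-0.4,-0.4]}}

```text
time: 3.58
tcp_pos: [0.5446, 0.0429, 0.2234]
tool_rot: [3.136, -0.011, 0.696]
contact_force: [0.3, -1.1, 0.5]
grip_width: 0.0604
```

>>> {"fn": "move_arm", "kwargs": {"twist": [[0,0,-36],[0,0,-36],[0,0,-36],[0,0,-36],[0,0,-36]], "slide": [[0,0,0],[0,0,0],[0,0,0],[0,0,0],[0,0,0]], "claw": [-0.4,-0.4,-0.4,-0.4,-0.4]}}

```text
time: 4.0
tcp_pos: [0.5442, 0.0424, 0.2243]
tool_rot: [3.13, -0.006, 1.321]
contact_force: [0.5, 0.4, -0.0]
grip_width: 0.0599
```

>>> {"fn": "move_arm", "kwargs": {"twist": [[0,0,-36],[0,0,-36],[0,0,-36],[0,0,-36],[0,0,-36]], "slide": [[0,0,0],[0,0,0],[0,0,0],[0,0,0],[0,0,0]], "claw": [-0.4,-0.4,-0.4,-0.4,-0.4]}}

```text
time: 4.42
tcp_pos: [0.5439, 0.0419, 0.2252]
tool_rot: [3.128, 0.002, 1.946]
contact_force: [-0.2, 0.0, -0.2]
grip_width: 0.0597
```

>>> {"fn": "move_arm", "kwargs": {"twist": [[0,0,-36],[0,0,-36],[0,0,-36],[0,0,-36],[0,0,-36]], "slide": [[0,0,0],[0,0,0],[0,0,0],[0,0,0],[0,0,0]], "claw": [-0.4,-0.4,-0.4,-0.4,-0.4]}}

```text
time: 4.83
tcp_pos: [0.5435, 0.0414, 0.2262]
tool_rot: [3.131, 0.011, 2.571]
contact_force: [0.5, 0.0, -0.1]
grip_width: 0.06
```

```bash
python3 -c "
from h import *
go(.543,.119,.22,np.pi+.007)
print(arm.get_obs()['joint_pos'])"
```

```text
t 4.83 p [0.5435 0.0414 0.2262] rot [3.131 0.011 2.571] w 0.06 F [ 0.5  0.  -0.1]
slide [42.4 65.   6.4] twist [  0.39   0.79 -33.08] dist 78
[7.52054415e-02 5.26846124e-02 9.67239122e-02 1.59970446e+00
 1.57037050e-03 6.45615080e-01]
```

>>> {"fn": "move_arm", "kwargs": {"twist": [[0.4,0.8,-33],[0.4,0.8,-33],[0.4,0.8,-33],[0.4,0.8,-33],[0.4,0.8,-33]], "slide": [[42.4,65,6.4],[42.4,65,6.4],[42.4,65,6.4],[42.4,65,6.4],[42.4,65,6.4]], "claw": [-0.4,-0.4,-0.4,-0.4,-0.4]}}

```text
time: 5.25
tcp_pos: [0.5426, 0.1192, 0.2207]
tool_rot: [-3.141, 0.001, -3.129]
contact_force: [0.8, -0.5, -0.4]
grip_width: 0.06
```

```bash
python3 -c "
from h import *
snap('wrist','w1')
print([d['centre'] for d in arm.tip_of('wrist','scraper')])
go(.543,.12,.113,np.pi+.007)"
```

```text
[[0.7397, 0.1307, 0.0003], [0.5428, 0.1186, 0.0597]]
t 5.35 p [0.5428 0.1187 0.2207] rot [ 3.142e+00  1.000e-03 -3.135e+00] w 0.0597 F [-0.6 -0.2  0.4]
slide [-1.000e-01  1.300e+00  1.077e+02] twist [ 0.    0.04 -0.02] dist 108
```

View pics/w1.png

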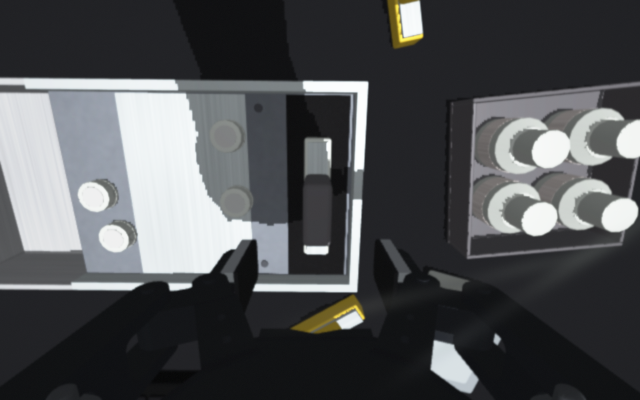

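>>> {"fn": "move_arm", "kwargs": {"twist": [[0,0,0],[0,0,0],[0,0,0],[0,0,0],[0,0,0]], "slide": [[0,0,40],[0,0,80],[0,0,107],[0,0,107],[0,0,107]], "claw": [-0.4,-0.4,-0.4,-0.4,-0.4]}}

```text
time: 5.77
tcp_pos: [0.5421, 0.1182, 0.1137]
tool_rot: [-3.141, -0.001, -3.138]
contact_force: [0.0, -0.1, 0.9]
grip_width: 0.0598
```

>>> {"fn": "move_arm", "kwargs": {"twist": [[0,0,0],[0,0,0],[0,0,0],[0,0,0],[0,0,0]], "slide": [[0,0,0],[0,0,0],[0,0,0],[0,0,0],[0,0,0]], "claw": [0.2,0.6,1,1,1], "newtons": 60}}

```text
time: 6.18
tcp_pos: [0.5431, 0.1184, 0.1158]
tool_rot: [3.141, 0.002, -3.138]
contact_force: [-0.2, -0.1, 6.1]
grip_width: 0.0217
```

```bash
python3 -c "
from h import *
go(.543,.12,.113,np.pi+.007)"
```

```text
t 6.18 p [0.5431 0.1184 0.1158] rot [ 3.141e+00  2.000e-03 -3.138e+00] w 0.0217 F [-0.2 -0.1  6.1]
slide [0.1 1.6 2.8] twist [ 0.01  0.13 -0.21] dist 3
```

>>> {"fn": "move_arm", "kwargs": {"twist": [[0,0,0],[0,0,0],[0,0,0],[0,0,0],[0,0,0]], "slide": [[0,0,-3],[-15,0,-3],[-30,0,-3],[-30,0,-3],[-30,0,-3]], "claw": [1,1,1,1,1]}}

```text
time: 6.6
tcp_pos: [0.5733, 0.1184, 0.1189]
tool_rot: [3.141, 0.002, -3.139]
contact_force: [-0.9, -0.1, -3.0]
grip_width: 0.0216
```

```bash
python3 -c "
from h import *
go(.573,-.05,.117,np.pi+.007)
snap('scene','s1')
f=cv2.imread('pics/s1.png')[160:280,240:410]
cv2.imwrite('pics/s1z.png',cv2.resize(f,None,fx=4.5,fy=4.5,interpolation=cv2.INTER_CUBIC))
"
```

```text
t 6.6 p [0.5733 0.1184 0.1189] rot [ 3.141e+00  2.000e-03 -3.139e+00] w 0.0216 F [-0.9 -0.1 -3. ]
slide [   0.8 -168.4    1.9] twist [ 0.01  0.11 -0.23] dist 168
```

View pics/s1z.png

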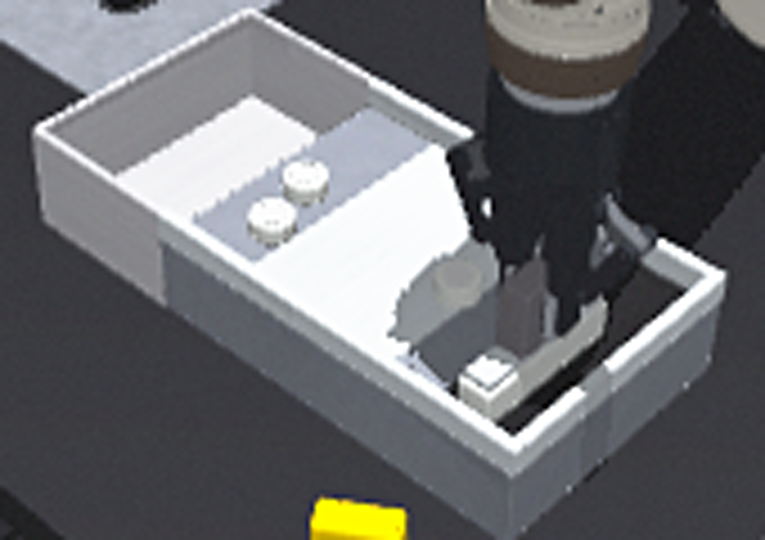

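>>> {"fn": "move_arm", "kwargs": {"twist": [[0,0,0],[0,0,0],[0,0,0],[0,0,0],[0,0,0]], "slide": [[0,-15,1],[0,-35,1],[0,-55,1],[0,-75,1],[0,-95,1]], "claw": [1,1,1,1,1]}}

```text
time: 7.07
tcp_pos: [0.5724, 0.0227, 0.1181]
tool_rot: [3.141, 0.001, -3.138]
contact_force: [-0.4, -0.2, -2.5]
grip_width: 0.0212
```

>>> {"fn": "move_arm", "kwargs": {"twist": [[0,0,0],[0,0,0],[0,0,0],[0,0,0],[0,0,0]], "slide": [[0,-20,0],[0,-40,0],[0,-60,0],[0,-80,0],[0,-100,0]], "claw": [1,1,1,1,1]}}

```text
time: 7.48
tcp_pos: [0.572, -0.078, 0.1183]
tool_rot: [3.141, 0.001, -3.138]
contact_force: [0.5, 0.5, -1.8]
grip_width: 0.0208
```

>>> {"fn": "move_arm", "kwargs": {"twist": [[0,0,0],[0,0,0],[0,0,0],[0,0,0],[0,0,0]], "slide": [[0,-18,0],[0,-36,0],[0,-54,0],[0,-72,0],[0,-82,0]], "claw": [1,1,1,1,1]}}

```text
time: 7.9
tcp_pos: [0.5717, -0.1613, 0.1184]
tool_rot: [3.142, 0.001, -3.139]
contact_force: [0.3, 0.9, -2.4]
grip_width: 0.0211
```

```bash
cat >> h.py <<'E'
def both(n):
    a=snap('scene',n+'s'); b=snap('top',n+'t')
    a=cv2.resize(a[160:300,240:500],(780,420),interpolation=cv2.INTER_CUBIC); b=cv2.resize(b[150:250,130:410],(780,279),interpolation=cv2.INTER_CUBIC)
    cv2.imwrite(f'pics/{n}.png',cv2.resize(np.vstack([a,b]),(660,591)))
E
python3 -c "
from h import *
go(.513,-.155,.16,np.pi+.007)
both('p1')
"
```

```text
t 7.9 p [ 0.5717 -0.1613  0.1184] rot [ 3.142e+00  1.000e-03 -3.139e+00] w 0.0211 F [ 0.3  0.9 -2.4]
slide [ 58.6   6.5 -41.6] twist [ 0.    0.05 -0.25] dist 72
```

View pics/p1.png

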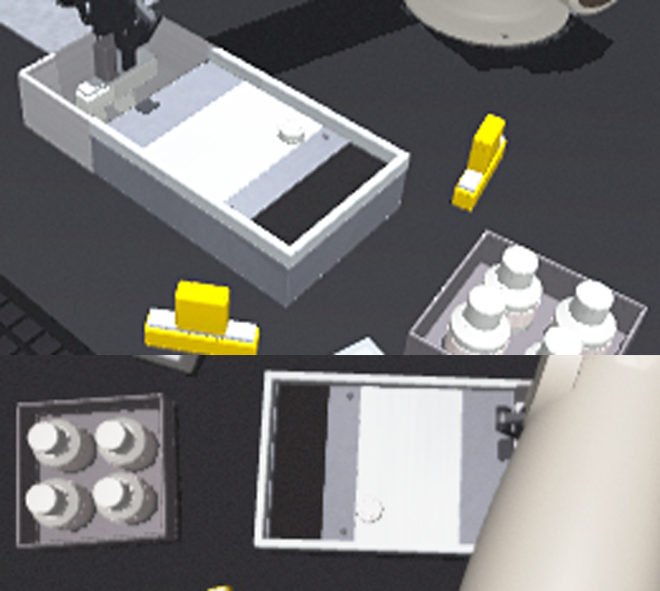

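>>> {"fn": "move_arm", "kwargs": {"twist": [[0,0,0],[0,0,0],[0,0,0],[0,0,0],[0,0,0]], "slide": [[0,0,-38],[15,35,-40],[40,70,-40],[58,110,-40],[58,150,-40]], "claw": [1,1,1,1,1]}}

```text
time: 8.42
tcp_pos: [0.5107, -0.0113, 0.1589]
tool_rot: [3.141, 0.0, -3.141]
contact_force: [1.6, -0.1, -2.4]
grip_width: 0.0212
```

>>> {"fn": "move_arm", "kwargs": {"twist": [[0,0,0],[0,0,0],[0,0,0],[0,0,0],[0,0,0]], "slide": [[0,40,0],[0,80,0],[0,120,0],[0,124,0],[0,124,0]], "claw": [1,1,1,1,1]}}

```text
time: 8.83
tcp_pos: [0.5098, 0.1157, 0.1589]
tool_rot: [3.141, 0.0, -3.136]
contact_force: [0.2, -0.0, -1.9]
grip_width: 0.0215
```

```bash
python3 -c "
from h import *
go(.514,.113,.118,np.pi+.007)
"
```

```text
t 8.83 p [0.5098 0.1157 0.1589] rot [ 3.141  0.    -3.136] w 0.0215 F [ 0.2 -0.  -1.9]
slide [-4.2 -2.8 40.9] twist [ 0.04  0.01 -0.1 ] dist 41
```

>>> {"fn": "move_arm", "kwargs": {"twist": [[0,0,0],[0,0,0],[0,0,0],[0,0,0],[0,0,0]], "slide": [[0,0,20],[0,0,40],[0,0,40.7],[0,-10,40.7],[0,-25,40.7]], "claw": [1,1,1,1,1]}}

```text
time: 9.25
tcp_pos: [0.5096, 0.0903, 0.1185]
tool_rot: [3.141, -0.0, -3.135]
contact_force: [0.5, -0.3, -2.8]
grip_width: 0.0215
```

>>> {"fn": "move_arm", "kwargs": {"twist": [[0,0,0],[0,0,0],[0,0,0],[0,0,0],[0,0,0]], "slide": [[0,-20,0],[0,-40,0],[0,-60,0],[0,-80,0],[0,-100,0]], "claw": [1,1,1,1,1]}}

```text
time: 9.67
tcp_pos: [0.5098, -0.0118, 0.1192]
tool_rot: [3.141, 0.0, -3.137]
contact_force: [-0.0, -0.2, -2.4]
grip_width: 0.0213
```

>>> {"fn": "move_arm", "kwargs": {"twist": [[0,0,0],[0,0,0],[0,0,0],[0,0,0],[0,0,0]], "slide": [[0,-20,0],[0,-40,0],[0,-60,0],[0,-80,0],[0,-95,0]], "claw": [1,1,1,1,1]}}

```text
time: 10.08
tcp_pos: [0.5097, -0.1094, 0.12]
tool_rot: [-3.142, 0.0, -3.138]
contact_force: [-0.7, 0.5, -1.7]
grip_width: 0.0211
```

>>> {"fn": "move_arm", "kwargs": {"twist": [[0,0,0],[0,0,0],[0,0,0],[0,0,0],[0,0,0]], "slide": [[0,-18,0],[0,-36,0],[0,-52,0],[0,-54,0],[0,-54,0]], "claw": [1,1,1,1,1]}}

```text
time: 10.5
tcp_pos: [0.5093, -0.1649, 0.1204]
tool_rot: [-3.141, 0.0, -3.141]
contact_force: [-0.2, -0.8, -2.1]
grip_width: 0.0211
```

>>> {"fn": "move_arm", "kwargs": {"twist": [[0,0,0],[0,0,0],[0,0,0],[0,0,0],[0,0,0]], "slide": [[0,0,-38],[-10,35,-40],[-20,70,-40],[-30,110,-40],[-32,150,-40]], "claw": [1,1,1,1,1]}}

```text
time: 10.92
tcp_pos: [0.5417, -0.0132, 0.1609]
tool_rot: [-3.142, 0.001, 3.141]
contact_force: [1.0, -0.5, -2.5]
grip_width: 0.0211
```

```bash
python3 -c "
from h import *
both('p2')
go(.544,.12,.16,np.pi+.007)
"
```

```text
t 11.02 p [ 0.541  -0.0097  0.1607] rot [ 3.14   0.    -3.135] w 0.0211 F [-0.1 -0.6 -2.2]
slide [ -3.8 129.7   0.9] twist [ 0.07  0.01 -0.05] dist 130
```

View pics/p2.png

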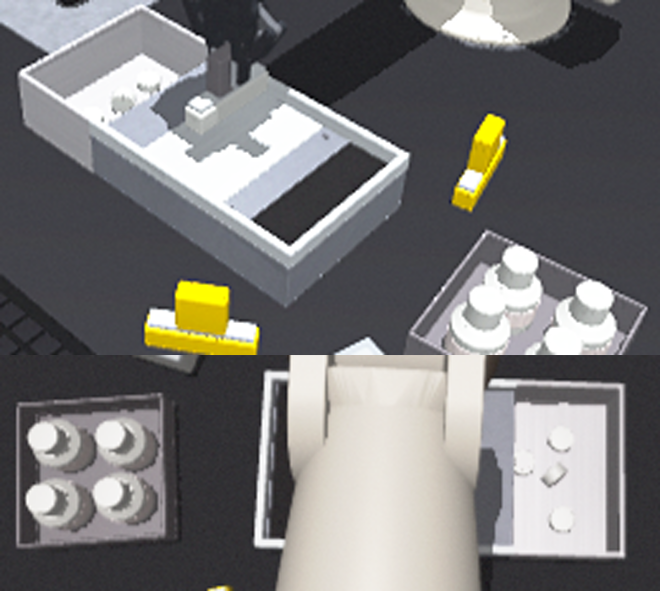

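>>> {"fn": "move_arm", "kwargs": {"twist": [[0,0,0],[0,0,0],[0,0,0],[0,0,0],[0,0,0]], "slide": [[-3,35,0],[-3,70,0],[-3,105,0],[-3,130,0],[-3,130,0]], "claw": [1,1,1,1,1]}}

```text
time: 11.43
tcp_pos: [0.5425, 0.1242, 0.1611]
tool_rot: [3.139, 0.0, -3.132]
contact_force: [-0.0, -0.2, -1.5]
grip_width: 0.0213
```

```bash
python3 -c "
from h import *
go(.544,.12,.1165,np.pi+.007)
"
```

```text
t 11.43 p [0.5425 0.1242 0.1611] rot [ 3.139  0.    -3.132] w 0.0213 F [-0.  -0.2 -1.5]
slide [-1.5 -4.3 44.6] twist [0.15 0.   0.17] dist 45
```

>>> {"fn": "move_arm", "kwargs": {"twist": [[0,0,0],[0,0,0],[0,0,0],[0,0,0],[0,0,0]], "slide": [[-1.5,-4,15],[-1.5,-4,32],[-1.5,-4,42],[-1.5,-4,44.6],[-1.5,-4,44.6]], "claw": [1,1,1,1,1]}}

```text
time: 11.85
tcp_pos: [0.5435, 0.1199, 0.1164]
tool_rot: [3.139, -0.001, -3.132]
contact_force: [0.1, -0.4, -1.0]
grip_width: 0.0217
```

```bash
python3 -c "
from h import *
go(.544,.12,.116,np.pi+.007)
"
```

```text
t 11.85 p [0.5435 0.1199 0.1164] rot [ 3.139e+00 -1.000e-03 -3.132e+00] w 0.0217 F [ 0.1 -0.4 -1. ]
slide [-0.5  0.1  0.4] twist [ 0.14 -0.05  0.16] dist 1
```

>>> {"fn": "move_arm", "kwargs": {"twist": [[0,0,0],[0,0,0],[0,0,0]], "slide": [[0,0,1],[0,0,1.2],[0,0,1.2]], "claw": [1,1,1]}}

```text
time: 12.1
tcp_pos: [0.5435, 0.1196, 0.1156]
tool_rot: [3.139, -0.001, -3.132]
contact_force: [-0.4, -2.2, 0.1]
grip_width: 0.0212
```

Contact is light; open partly (keeping clear of the surroundings), then rise.

>>> {"fn": "move_arm", "kwargs": {"twist": [[0,0,0],[0,0,0],[0,0,0],[0,0,0],[0,0,0]], "slide": [[0,0,0],[0,0,0],[0,0,0],[0,0,0],[0,0,0]], "claw": [0.3,-0.1,-0.3,-0.3,-0.3]}}

```text
time: 12.52
tcp_pos: [0.5436, 0.1196, 0.1157]
tool_rot: [3.139, -0.0, -3.132]
contact_force: [-0.4, 0.1, 0.2]
grip_width: 0.0556
```

>>> {"fn": "move_arm", "kwargs": {"twist": [[0,0,0],[0,0,0],[0,0,0],[0,0,0],[0,0,0]], "slide": [[0,0,-15],[0,0,-50],[0,0,-85],[0,0,-110],[0,0,-110]], "claw": [-0.3,-0.3,-0.3,-0.3,-0.3]}}

```text
time: 12.93
tcp_pos: [0.5451, 0.1197, 0.2318]
tool_rot: [3.138, 0.007, -3.132]
contact_force: [0.8, -0.8, 1.3]
grip_width: 0.0558
```

```bash
python3 -c "
from h import *
go(.525,.365,.23,np.pi+.007)
snap('wrist','w2'); both('p3')
print([(np.round(d['centre'],4),d['score']) for d in arm.tip_of('wrist','bottle0')])
print([(np.round(d['centre'],4),d['score']) for d in arm.tip_of('wrist','scraper')])
print([(np.round(d['centre'],4),d['score']) for d in arm.tip_of('wrist','pad')])
print([(np.round(d['centre'],4),d['score']) for d in arm.tip_of('scene','cap0')])
print([(np.round(d['centre'],4),d['score']) for d in arm.tip_of('wrist','cap0')])
"
```

```text
t 12.93 p [0.5451 0.1197 0.2318] rot [ 3.138  0.007 -3.132] w 0.0558 F [ 0.8 -0.8  1.3]
slide [ 17.8 245.4   2.6] twist [0.22 0.42 0.15] dist 246
[(array([0.5583, 0.4023, 0.0054]), 0.98), (array([0.5584, 0.3356, 0.0041]), 0.89), (array([0.4979, 0.332 , 0.0063]), 0.78), (array([0.5431, 0.0009, 0.0606]), 0.67), (array([0.4852, 0.4005, 0.002 ]), 0.56)]
[(array([ 7.372e-01,  1.316e-01, -7.000e-04]), 0.87), (array([0.5436, 0.1201, 0.0593]), 0.56)]
[(array([ 0.5428, -0.005 ,  0.0617]), 0.7), (array([0.5559, 0.402 , 0.005 ]), 0.69)]
[(array([ 0.4906, -0.1959,  0.02  ]), 0.58), (array([ 0.589 , -0.1868,  0.0191]), 0.44), (array([ 0.5496, -0.1778,  0.0212]), 0.41)]
[(array([ 0.5888, -0.1951,  0.0165]), 0.96), (array([ 0.4883, -0.1943,  0.0174]), 0.84), (array([ 0.5475, -0.182 ,  0.0183]), 0.57)]
```

View pics/w2.png

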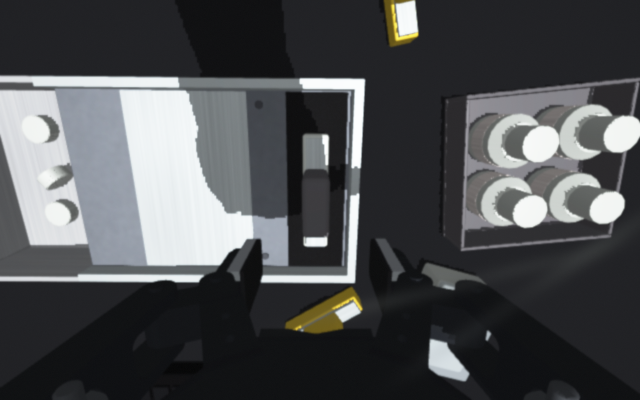

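View pics/p3.png

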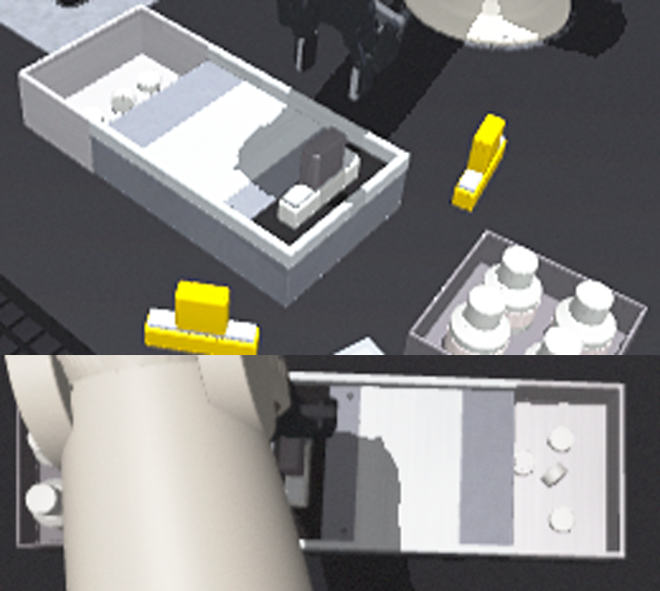

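>>> {"fn": "move_arm", "kwargs": {"twist": [[0,0.4,0],[0,0.4,0],[0,0.4,0],[0,0.4,0],[0,0.4,0]], "slide": [[0,40,-10],[0,80,-10],[0,120,-10],[-13,160,-10],[-13,200,-10]], "claw": [-0.5,-0.5,-0.5,-0.5,-0.5]}}

```text
time: 13.75
tcp_pos: [0.555, 0.3211, 0.2341]
tool_rot: [3.14, -0.009, -3.133]
contact_force: [1.3, 0.1, 0.1]
grip_width: 0.0638
```

>>> {"fn": "move_arm", "kwargs": {"twist": [[0,0,0],[0,0,0],[0,0,0]], "slide": [[0,15,0],[0,15,0],[0,15,0]], "claw": [-0.4,-0.4,-0.4]}}

```text
time: 14.0
tcp_pos: [0.5545, 0.3369, 0.2329]
tool_rot: [3.141, -0.011, -3.131]
contact_force: [1.5, -0.2, 0.2]
grip_width: 0.06
```

```bash
cat >> h.py <<'E'
def wray(uv,z,o):
    k=arm.get_calibration('wrist'); T=np.eye(4); T[:3,:3]=R.from_euler('xyz',o['tool_rot']).as_matrix(); T[:3,3]=o['tcp_pos']
    return ray('wrist',uv,z,dict(mtx=k['mtx'],view=np.linalg.inv(T@k['mount'])))
E
python3 -c "
from h import *
go(.497,.333,.077,np.pi+.007)
snap('wrist','w3')
print(repr(arm.get_obs()['tcp_pos']),arm.get_obs()['tool_rot'])
print([(np.round(d['centre'],4),d['score']) for d in arm.tip_of('wrist','bottle0')])
print([(np.round(d['centre'],4),d['score']) for d in arm.tip_of('wrist','bin')])
"
```

```text
t 14.0 p [0.5545 0.3369 0.2329] rot [ 3.141 -0.011 -3.131] w 0.06 F [ 1.5 -0.2  0.2]
slide [ 55.8  -3.4 156.5] twist [ 0.02 -0.62  0.21] dist 166
array([0.55472098, 0.33596362, 0.23341531]) [ 3.1409781  -0.0101254  -3.13215595]
[(array([0.4876, 0.4   , 0.0069]), 0.86), (array([0.5619, 0.3337, 0.0065]), 0.82), (array([0.4955, 0.3298, 0.0082]), 0.78), (array([0.5561, 0.4053, 0.0051]), 0.56)]
[(array([ 0.5283,  0.3621, -0.0013]), 0.56)]
```

View pics/w3.png

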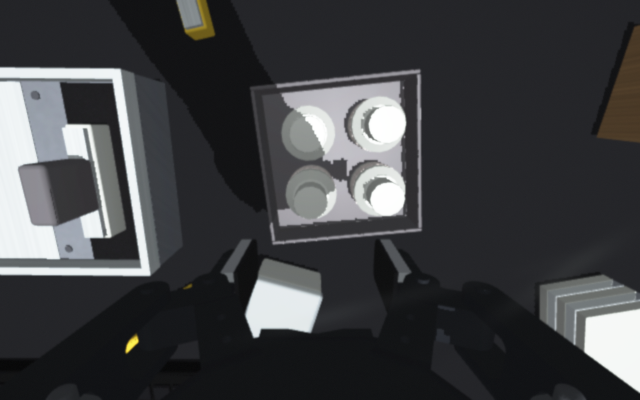

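```bash
python3 -c "
from h import *
o=arm.get_obs()
for uv in [(385,123),(386,196),(309,129),(309,202)]: print(wray(uv,.084,o))
"
```

```text
[0.48706831 0.39764981 0.084     ]
[0.55565978 0.40333697 0.084     ]
[0.49299867 0.32810543 0.084     ]
[0.56233157 0.3283249  0.084     ]
```

```bash
python3 -c "
from h import *
go(.561,.332,.077,np.pi+.007)"
```

```text
t 14.15 p [0.555  0.3351 0.2342] rot [ 3.14  -0.009 -3.134] w 0.0598 F [-0.3 -2.   0.6]
slide [ -7.4  -3.3 157.2] twist [ 0.07 -0.52  0.05] dist 157
```

>>> {"fn": "move_arm", "kwargs": {"twist": [[0,-0.5,0],[0,-0.5,0],[0,-0.5,0],[0,-0.5,0],[0,-0.5,0]], "slide": [[-7.5,-3.3,30],[-7.5,-3.3,65],[-7.5,-3.3,100],[-7.5,-3.3,135],[-7.5,-3.3,157]], "claw": [-0.4,-0.4,-0.4,-0.4,-0.4]}}

```text
time: 14.57
tcp_pos: [0.5602, 0.3298, 0.0738]
tool_rot: [-3.141, -0.003, -3.136]
contact_force: [-0.4, 0.3, -0.6]
grip_width: 0.0596
```

```bash
python3 -c "
from h import *
go(.561,.332,.077,np.pi+.007);snap('wrist','w4')"
```

```text
t 14.57 p [0.5602 0.3298 0.0738] rot [-3.141e+00 -3.000e-03 -3.136e+00] w 0.0596 F [-0.4  0.3 -0.6]
slide [-0.8  2.2 -3.2] twist [-0.02 -0.17 -0.06] dist 4
```

View pics/w4.png

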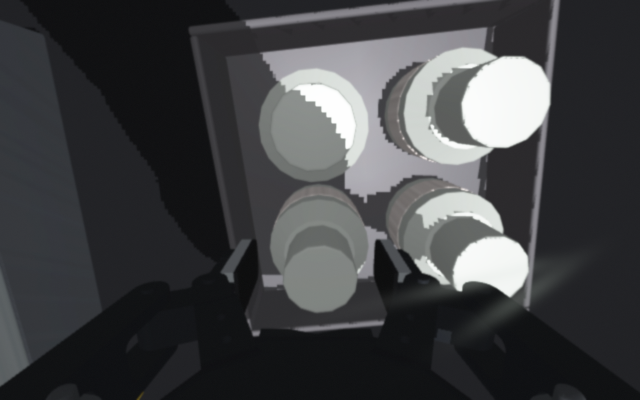

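```bash
python3 -c "
from h import *
o=arm.get_obs()
for uv in [(320,278),(490,268),(505,101),(313,123)]: print(wray(uv,.084,o))"
```

```text
[0.55709489 0.33043634 0.084     ]
[0.55181833 0.40178929 0.084     ]
[0.48539084 0.39670876 0.084     ]
[0.49356358 0.32715537 0.084     ]
```

>>> {"fn": "move_arm", "kwargs": {"twist": [[0,0,0],[0,0,0],[0,0,0],[0,0,0],[0,0,0]], "slide": [[0,1,-3],[0,1,-3],[0,1,-3],[0,1,-3],[0,1,-3]], "claw": [-0.4,0.2,1,1,1], "newtons": 40}}

```text
time: 15.03
tcp_pos: [0.5599, 0.3305, 0.0754]
tool_rot: [-3.14, -0.004, -3.136]
contact_force: [-0.8, -1.0, 7.0]
grip_width: 0.0331
```

```bash
python3 -c "
from h import *
go(.561,.332,.24,np.pi+.007)"
```

```text
t 15.03 p [0.5599 0.3305 0.0754] rot [-3.14  -0.004 -3.136] w 0.0331 F [-0.8 -1.   7. ]
slide [  -0.4    1.3 -164.6] twist [-0.09 -0.24 -0.06] dist 165
```

>>> {"fn": "move_arm", "kwargs": {"twist": [[0,-0.2,0],[0,-0.2,0],[0,-0.2,0],[0,-0.2,0],[0,-0.2,0]], "slide": [[0,0,-25],[0,0,-60],[0,0,-100],[0,0,-135],[0,0,-165]], "claw": [1,1,1,1,1]}}

```text
time: 15.45
tcp_pos: [0.5607, 0.3308, 0.2443]
tool_rot: [3.141, 0.002, -3.136]
contact_force: [0.8, 0.6, -0.2]
grip_width: 0.0327
```

>>> {"fn": "move_arm", "kwargs": {"twist": [[0,0,0],[0,0,0],[0,0,0],[0,0,0],[0,0,0]], "slide": [[0,-35,-5],[-10,-75,-5],[-20,-115,-5],[-30,-155,-5],[-40,-195,-5]], "claw": [1,1,1,1,1]}}

```text
time: 15.87
tcp_pos: [0.602, 0.1345, 0.2504]
tool_rot: [3.141, 0.004, -3.135]
contact_force: [0.7, 1.1, -0.7]
grip_width: 0.033
```

```bash
python3 -c "
from h import *
go(.6005,-.034,.24,np.pi+.007)"
```

```text
t 15.87 p [0.602  0.1345 0.2504] rot [ 3.141  0.004 -3.135] w 0.033 F [ 0.7  1.1 -0.7]
slide [   2.7 -168.5   10.3] twist [ 0.04  0.21 -0.02] dist 169
```

>>> {"fn": "move_arm", "kwargs": {"twist": [[0,0.2,0],[0,0.2,0],[0,0.2,0],[0,0.2,0],[0,0.2,0]], "slide": [[2,-40,0],[2,-80,0],[2,-120,10],[2.5,-155,10],[2.5,-168,10]], "claw": [1,1,1,1,1]}}

```text
time: 16.28
tcp_pos: [0.6003, -0.0376, 0.2407]
tool_rot: [-3.141, 0.001, -3.138]
contact_force: [-0.9, -0.4, -1.8]
grip_width: 0.0329
```

```bash
python3 -c "
from h import *
snap('wrist','w5')
go(.6005,-.034,.133,np.pi+.007); o=arm.get_obs()
print([(np.round(d['centre'],4),d['score']) for d in arm.tip_of('wrist','pad')])
"
```

```text
t 16.33 p [ 0.6005 -0.038   0.2409] rot [-3.141e+00  1.000e-03 -3.139e+00] w 0.0331 F [-0.1 -1.4 -1.9]
slide [1.000e-01 4.000e+00 1.079e+02] twist [-0.03  0.06 -0.24] dist 108
[(array([ 0.5429, -0.0029,  0.062 ]), 0.85)]
```

View pics/w5.png

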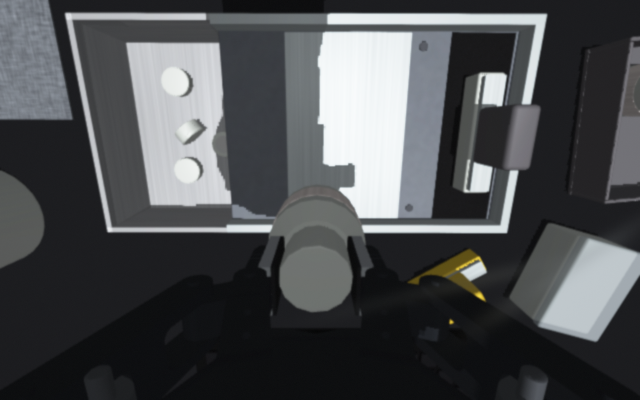

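```bash
python3 -c "
from h import *
o=arm.get_obs()
for uv in [(286,34),(286,180),(413,34),(402,215),(222,33),(231,205),(450,33),(432,215),(418,34),(315,275)]: print(uv,wray(uv,.06 if uv[1]<250 else 0.248,o)[:2])"
```

```text
(286, 34) [ 0.45401344 -0.06477136]
(286, 180) [ 0.59366809 -0.06787268]
(413, 34) [0.45350973 0.05492923]
(402, 215) [0.63231453 0.05918142]
(222, 33) [ 0.45342335 -0.12501953]
(231, 205) [ 0.62163441 -0.12857085]
(450, 33) [0.45251968 0.08970046]
(432, 215) [0.63217871 0.09226828]
(418, 34) [0.4534899  0.05964219]
(315, 275) [ 0.60138522 -0.03665126]
```

>>> {"fn": "move_arm", "kwargs": {"twist": [[0,0,0],[0,0,0],[0,0,0],[0,0,0],[0,0,0]], "slide": [[0,6,30],[0,6,60],[0,6,90],[0,6,104],[0,6,107]], "claw": [1,1,1,1,1]}}

```text
time: 16.8
tcp_pos: [0.6, -0.0281, 0.1319]
tool_rot: [3.14, -0.002, -3.137]
contact_force: [-0.3, 0.7, -0.1]
grip_width: 0.0327
```

```bash
python3 -c "
from h import *
go(.6005,-.032,.132,np.pi+.007)
"
```

```text
t 16.8 p [ 0.6    -0.0281  0.1319] rot [ 3.140e+00 -2.000e-03 -3.137e+00] w 0.0327 F [-0.3  0.7 -0.1]
slide [-0.5 -3.9 -0.2] twist [ 0.07 -0.09 -0.12] dist 4
```

>>> {"fn": "move_arm", "kwargs": {"twist": [[0,0,0],[0,0,0],[0,0,0],[0,0,0],[0,0,0]], "slide": [[0,0,-4],[0,-4,-4],[0,-4,-4],[0,-4,-1],[0,-4,0.5]], "claw": [1,1,1,1,1]}}

```text
time: 17.22
tcp_pos: [0.6004, -0.0321, 0.132]
tool_rot: [3.14, -0.0, -3.137]
contact_force: [-0.2, 0.9, -0.3]
grip_width: 0.0331
```

>>> {"fn": "move_arm", "kwargs": {"twist": [[0,0,0],[0,0,0],[0,0,0],[0,0,0],[0,0,0]], "slide": [[0,0,0.5],[0,0,0.5],[0,0,0.5],[0,0,0.5],[0,0,0.5]], "claw": [1,0.3,-0.1,-0.3,-0.3]}}

```text
time: 17.63
tcp_pos: [0.6005, -0.0321, 0.1316]
tool_rot: [3.14, -0.0, -3.137]
contact_force: [0.4, -1.1, 1.2]
grip_width: 0.0556
```

>>> {"fn": "move_arm", "kwargs": {"twist": [[0,0,0],[0,0,0],[0,0,0],[0,0,0],[0,0,0]], "slide": [[0,0,-15],[0,0,-45],[0,0,-80],[0,0,-110],[0,0,-118]], "claw": [-0.3,-0.3,-0.3,-0.3,-0.3]}}

```text
time: 18.05
tcp_pos: [0.6014, -0.0323, 0.2552]
tool_rot: [3.141, 0.006, -3.137]
contact_force: [1.1, -1.2, 0.9]
grip_width: 0.0552
```

```bash
python3 -c "
from h import *
both('p4')
go(.494,.329,.25,np.pi+.007)
"
```

```text
t 18.15 p [ 0.6013 -0.0323  0.2518] rot [ 3.141  0.004 -3.137] w 0.0555 F [ 0.2  0.9 -0.5]
slide [105.6 361.8   1.7] twist [ 0.05  0.22 -0.14] dist 377
```

View pics/p4.png

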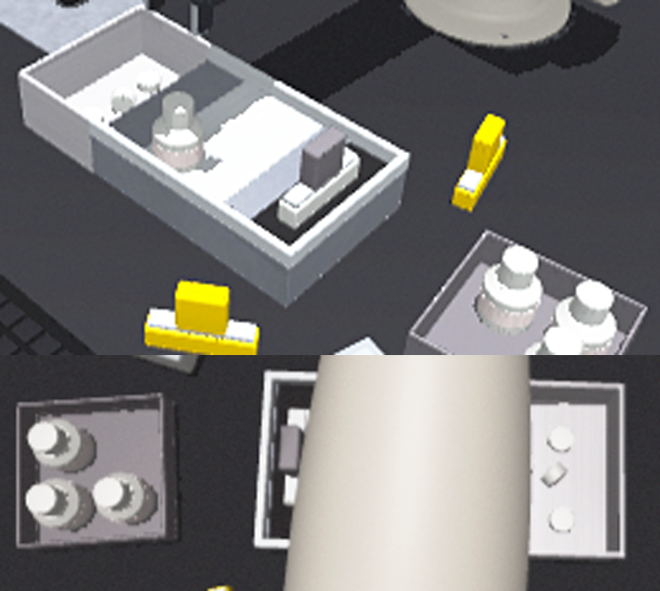

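>>> {"fn": "move_arm", "kwargs": {"twist": [[0,0.2,0],[0,0.2,0],[0,0.2,0],[0,0.2,0],[0,0.2,0]], "slide": [[11,38,0],[23,76,0],[34,114,0],[46,152,0],[57,190,0]], "claw": [-0.4,-0.4,-0.4,-0.4,-0.4]}}

```text
time: 18.57
tcp_pos: [0.5421, 0.1587, 0.2497]
tool_rot: [3.141, -0.002, -3.137]
contact_force: [0.8, -0.2, 0.8]
grip_width: 0.0596
```

>>> {"fn": "move_arm", "kwargs": {"twist": [[0,0,0],[0,0,0],[0,0,0],[0,0,0],[0,0,0]], "slide": [[11,38,0],[23,76,0],[34,114,0],[46,152,0],[50,172,0]], "claw": [-0.4,-0.4,-0.4,-0.4,-0.4]}}

```text
time: 18.98
tcp_pos: [0.4892, 0.3338, 0.2475]
tool_rot: [-3.141, -0.005, -3.135]
contact_force: [0.3, -0.9, -0.6]
grip_width: 0.0596
```

```bash
python3 -c "
from h import *
snap('wrist','w6')
print([(np.round(d['centre'],4),d['score']) for d in arm.tip_of('wrist','bottle0')])
go(.494,.329,.077,np.pi+.007)
"
```

```text
[(array([0.4865, 0.4011, 0.0043]), 0.97), (array([0.556 , 0.4044, 0.0058]), 0.83), (array([ 0.5412, -0.0025,  0.0634]), 0.69), (array([ 0.5976, -0.0308,  0.06  ]), 0.59), (array([0.4963, 0.3318, 0.0048]), 0.57), (array([ 0.5236,  0.3627, -0.0011]), 0.22)]
t 19.08 p [0.4898 0.3334 0.2471] rot [-3.141 -0.005 -3.133] w 0.0596 F [ 0.4 -0.5  0.1]
slide [ -5.   -4.3 170.1] twist [-0.06 -0.28  0.07] dist 170
```

>>> {"fn": "move_arm", "kwargs": {"twist": [[0,-0.3,0],[0,-0.3,0],[0,-0.3,0],[0,-0.3,0],[0,-0.3,0]], "slide": [[-6,-2,38],[-6,-2,78],[-6,-2,118],[-6,-2,150],[-6,-2,166]], "claw": [-0.4,-0.4,-0.4,-0.4,-0.4]}}

```text
time: 19.5
tcp_pos: [0.4927, 0.3288, 0.0744]
tool_rot: [-3.136, -0.006, -3.134]
contact_force: [-0.2, -0.8, -1.2]
grip_width: 0.0598
```

```bash
python3 -c "
from h import *
go(.495,.331,.0755,np.pi+.007)
"
```

```text
t 19.5 p [0.4927 0.3288 0.0744] rot [-3.136 -0.006 -3.134] w 0.0598 F [-0.2 -0.8 -1.2]
slide [-2.3  2.1 -1.1] twist [-0.32 -0.35  0.04] dist 3
```

>>> {"fn": "move_arm", "kwargs": {"twist": [[-0.3,-0.3,0],[-0.3,-0.3,0],[-0.3,-0.3,0],[-0.3,-0.3,0],[-0.3,-0.3,0]], "slide": [[-2,2,-1],[-2,2,-1],[-2,2,-1],[-2,2,-1],[-2,2,-1]], "claw": [-0.4,0.2,1,1,1]}}

```text
time: 19.92
tcp_pos: [0.4954, 0.3311, 0.0769]
tool_rot: [3.141, 0.001, -3.134]
contact_force: [-0.1, 0.5, -0.7]
grip_width: 0.0328
```

```bash
python3 -c "
from h import *
go(.5245,-.032,.25,np.pi+.007)"
```

```text
t 19.92 p [0.4954 0.3311 0.0769] rot [ 3.141e+00  1.000e-03 -3.134e+00] w 0.0328 F [-0.1  0.5 -0.7]
slide [ -26.6 -363.2 -173.4] twist [0.05 0.06 0.03] dist 403
```

>>> {"fn": "move_arm", "kwargs": {"twist": [[0,0,0],[0,0,0],[0,0,0],[0,0,0],[0,0,0]], "slide": [[0,0,-25],[0,0,-60],[0,0,-100],[0,0,-140],[0,0,-170]], "claw": [1,1,1,1,1]}}

```text
time: 20.33
tcp_pos: [0.4954, 0.3311, 0.2516]
tool_rot: [3.138, 0.005, -3.134]
contact_force: [1.4, 0.4, -2.3]
grip_width: 0.0325
```

>>> {"fn": "move_arm", "kwargs": {"twist": [[0,0,0],[0,0,0],[0,0,0],[0,0,0],[0,0,0]], "slide": [[0,-35,-3],[-5,-75,-3],[-13,-115,-3],[-20,-155,-3],[-26,-195,-3]], "claw": [1,1,1,1,1]}}

```text
time: 20.75
tcp_pos: [0.523, 0.1347, 0.2552]
tool_rot: [3.138, 0.007, -3.133]
contact_force: [0.2, 0.3, -1.2]
grip_width: 0.0327
```

```bash
python3 -c "
from h import *
go(.5245,-.032,.24,np.pi+.007)"
```

```text
t 20.75 p [0.523  0.1347 0.2552] rot [ 3.138  0.007 -3.133] w 0.0327 F [ 0.2  0.3 -1.2]
slide [  -0.  -166.8   14.6] twist [0.22 0.38 0.07] dist 167
```

>>> {"fn": "move_arm", "kwargs": {"twist": [[0.2,0.4,0],[0.2,0.4,0],[0.2,0.4,0],[0.2,0.4,0],[0.2,0.4,0]], "slide": [[0,-40,0],[0,-80,0],[0,-120,10],[0,-155,14],[0,-164,14]], "claw": [1,1,1,1,1]}}

```text
time: 21.17
tcp_pos: [0.5241, -0.0334, 0.2407]
tool_rot: [-3.141, -0.0, -3.137]
contact_force: [0.1, 0.8, -1.9]
grip_width: 0.0326
```

```bash
python3 -c "
from h import *
go(.5245,-.032,.134,np.pi+.007)"
```

```text
t 21.17 p [ 0.5241 -0.0334  0.2407] rot [-3.141 -0.    -3.137] w 0.0326 F [ 0.1  0.8 -1.9]
slide [ -0.5   1.5 106.7] twist [-0.05 -0.   -0.12] dist 107
```

>>> {"fn": "move_arm", "kwargs": {"twist": [[0,0,0],[0,0,0],[0,0,0],[0,0,0],[0,0,0]], "slide": [[0,1,30],[0,1,65],[0,1,95],[0,1,103],[0,1,104]], "claw": [1,1,1,1,1]}}

```text
time: 21.58
tcp_pos: [0.5231, -0.0322, 0.1354]
tool_rot: [-3.141, -0.003, -3.137]
contact_force: [0.2, -0.7, -1.9]
grip_width: 0.0329
```

>>> {"fn": "move_arm", "kwargs": {"twist": [[0,0,0],[0,0,0],[0,0,0]], "slide": [[0,0,1],[0,0,1],[0,0,1]], "claw": [1,1,1]}}

```text
time: 21.83
tcp_pos: [0.5241, -0.0321, 0.1365]
tool_rot: [-3.141, -0.0, -3.136]
contact_force: [-0.1, -0.4, -1.0]
grip_width: 0.0329
```

>>> {"fn": "move_arm", "kwargs": {"twist": [[0,0,0],[0,0,0],[0,0,0],[0,0,0]], "slide": [[0,0,2],[0,0,3.5],[0,0,4],[0,0,4]], "claw": [1,1,1,1]}}

```text
time: 22.17
tcp_pos: [0.5241, -0.0321, 0.1326]
tool_rot: [-3.141, 0.0, -3.136]
contact_force: [-0.5, 1.1, -1.2]
grip_width: 0.0328
```

>>> {"fn": "move_arm", "kwargs": {"twist": [[0,0,0],[0,0,0],[0,0,0],[0,0,0],[0,0,0]], "slide": [[0,0,1],[0,0,1],[0,0,1],[0,0,1],[0,0,1]], "claw": [1,0.3,-0.1,-0.3,-0.3]}}

```text
time: 22.58
tcp_pos: [0.5241, -0.0321, 0.1315]
tool_rot: [-3.141, 0.0, -3.136]
contact_force: [0.2, 0.3, 0.3]
grip_width: 0.0554
```

>>> {"fn": "move_arm", "kwargs": {"twist": [[0,0,0],[0,0,0],[0,0,0],[0,0,0],[0,0,0]], "slide": [[0,0,-15],[0,0,-45],[0,0,-80],[0,0,-110],[0,0,-118]], "claw": [-0.3,-0.3,-0.3,-0.3,-0.3]}}

```text
time: 23.0
tcp_pos: [0.525, -0.032, 0.2545]
tool_rot: [-3.14, 0.006, -3.136]
contact_force: [1.2, 1.0, 0.6]
grip_width: 0.0557
```

```bash
python3 -c "
from h import *
both('p5')
go(.557,.404,.25,np.pi+.007)
"
```

```text
t 23.1 p [ 0.5249 -0.032   0.2513] rot [-3.141e+00  3.000e-03 -3.136e+00] w 0.0557 F [-0.3  0.1  0. ]
slide [-34.5 435.8   1. ] twist [-0.06  0.19 -0.09] dist 437
```

View pics/p5.png

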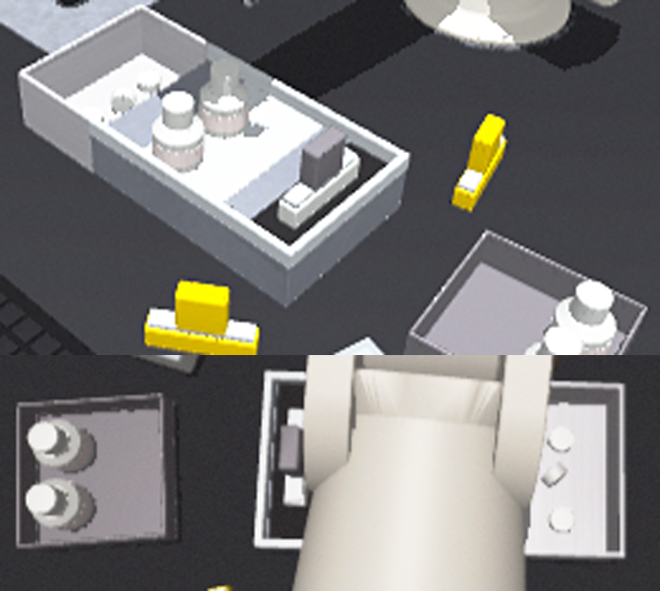

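Next bottle at (0.557, 0.404) → slot (0.5625, 0.020).

>>> {"fn": "move_arm", "kwargs": {"twist": [[0,0.2,0],[0,0.2,0],[0,0.2,0],[0,0.2,0],[0,0.2,0]], "slide": [[-3,40,0],[-6,80,0],[-9,120,0],[-12,160,0],[-16,200,0]], "claw": [-0.4,-0.4,-0.4,-0.4,-0.4]}}

```text
time: 23.52
tcp_pos: [0.5391, 0.1698, 0.2491]
tool_rot: [-3.14, -0.002, -3.137]
contact_force: [1.0, -1.1, -0.0]
grip_width: 0.06
```

>>> {"fn": "move_arm", "kwargs": {"twist": [[0,0,0],[0,0,0],[0,0,0],[0,0,0],[0,0,0]], "slide": [[-3,40,0],[-6,80,0],[-9,120,0],[-12,160,0],[-16,200,0]], "claw": [-0.4,-0.4,-0.4,-0.4,-0.4]}}

```text
time: 23.93
tcp_pos: [0.5534, 0.3717, 0.2465]
tool_rot: [-3.138, -0.005, -3.136]
contact_force: [1.1, -0.4, 0.9]
grip_width: 0.0597
```

```bash
python3 -c "
from h import *
snap('wrist','w7')
print([(np.round(d['centre'],4),d['score']) for d in arm.tip_of('wrist','bottle0')])
go(.557,.4035,.077,np.pi+.007)
"
```

```text
[(array([0.5587, 0.403 , 0.0035]), 0.91), (array([0.4852, 0.4025, 0.0045]), 0.57)]
t 24.03 p [0.5531 0.3748 0.2434] rot [-3.138 -0.008 -3.132] w 0.0595 F [ 1.1 -0.   0.3]
slide [ -5.4  29.3 166.3] twist [-0.23 -0.43  0.16] dist 169
```

>>> {"fn": "move_arm", "kwargs": {"twist": [[-0.2,-0.4,0],[-0.2,-0.4,0],[-0.2,-0.4,0],[-0.2,-0.4,0],[-0.2,-0.4,0]], "slide": [[-6,29,20],[-6,29,60],[-6,29,100],[-6,29,138],[-6,29,162]], "claw": [-0.4,-0.4,-0.4,-0.4,-0.4]}}

```text
time: 24.45
tcp_pos: [0.5554, 0.4015, 0.0743]
tool_rot: [-3.137, -0.006, -3.132]
contact_force: [-0.0, 0.2, 0.7]
grip_width: 0.0601
```

```bash
python3 -c "
from h import *
go(.5575,.4035,.0765,np.pi+.007)
"
```

```text
t 24.45 p [0.5554 0.4015 0.0743] rot [-3.137 -0.006 -3.132] w 0.0601 F [-0.   0.2  0.7]
slide [-2.1  2.  -2.2] twist [-0.27 -0.37  0.16] dist 4
```

>>> {"fn": "move_arm", "kwargs": {"twist": [[-0.3,-0.4,0],[-0.3,-0.4,0],[-0.3,-0.4,0],[-0.3,-0.4,0],[-0.3,-0.4,0]], "slide": [[-2,2,-1],[-2,2,-1],[-2,2,-1],[-2,2,-1],[-2,2,-1]], "claw": [-0.4,0.2,1,1,1]}}

```text
time: 24.87
tcp_pos: [0.5583, 0.404, 0.0776]
tool_rot: [3.139, 0.003, -3.132]
contact_force: [-0.6, -0.3, -0.6]
grip_width: 0.0327
```

```bash
python3 -c "
from h import *
go(.5625,.02,.25,np.pi+.007)"
```

```text
t 24.87 p [0.5583 0.404  0.0776] rot [ 3.139e+00  3.000e-03 -3.132e+00] w 0.0327 F [-0.6 -0.3 -0.6]
slide [  -1.  -383.6 -173.3] twist [0.13 0.19 0.16] dist 421
```

>>> {"fn": "move_arm", "kwargs": {"twist": [[0,0,0],[0,0,0],[0,0,0],[0,0,0],[0,0,0]], "slide": [[0,0,-25],[0,0,-60],[0,0,-100],[0,0,-140],[0,0,-172]], "claw": [1,1,1,1,1]}}

```text
time: 25.28
tcp_pos: [0.5578, 0.4035, 0.2547]
tool_rot: [3.137, 0.007, -3.132]
contact_force: [-0.0, 0.8, -0.8]
grip_width: 0.0328
```

>>> {"fn": "move_arm", "kwargs": {"twist": [[0,0,0],[0,0,0],[0,0,0],[0,0,0],[0,0,0]], "slide": [[0,-35,-3],[0,-75,-3],[0,-115,-3],[-1,-155,-3],[-1,-195,-3]], "claw": [1,1,1,1,1]}}

```text
time: 25.7
tcp_pos: [0.5606, 0.2069, 0.2582]
tool_rot: [3.136, 0.009, -3.131]
contact_force: [0.9, -0.4, -0.8]
grip_width: 0.0329
```

>>> {"fn": "move_arm", "kwargs": {"twist": [[0,0,0],[0,0,0],[0,0,0],[0,0,0],[0,0,0]], "slide": [[0,-40,0],[0,-80,0],[0,-120,0],[0,-160,5],[0,-186,8]], "claw": [1,1,1,1,1]}}

```text
time: 26.12
tcp_pos: [0.5624, 0.0177, 0.2509]
tool_rot: [3.137, 0.012, -3.133]
contact_force: [-0.3, -0.4, -2.3]
grip_width: 0.0329
```

```bash
python3 -c "
from h import *
go(.5625,.02,.1345,np.pi+.007)"
```

```text
t 26.12 p [0.5624 0.0177 0.2509] rot [ 3.137  0.012 -3.133] w 0.0329 F [-0.3 -0.4 -2.3]
slide [  1.3   1.7 116.4] twist [0.29 0.7  0.09] dist 116
```

>>> {"fn": "move_arm", "kwargs": {"twist": [[0.3,0.7,0],[0.3,0.7,0],[0.3,0.7,0],[0.3,0.7,0],[0.3,0.7,0]], "slide": [[0.5,1.5,32],[0.5,1.5,70],[1,1.5,100],[1,1.5,111],[1,1.5,112]], "claw": [1,1,1,1,1]}}

```text
time: 26.53
tcp_pos: [0.5618, 0.0197, 0.1374]
tool_rot: [-3.141, -0.003, -3.133]
contact_force: [-0.4, -0.3, 0.3]
grip_width: 0.0327
```

```bash
python3 -c "
from h import *
go(.5625,.02,.1336,np.pi+.007)"
```

```text
t 26.53 p [0.5618 0.0197 0.1374] rot [-3.141e+00 -3.000e-03 -3.133e+00] w 0.0327 F [-0.4 -0.3  0.3]
slide [-0.7  0.3  3.8] twist [-0.02 -0.16  0.08] dist 4
```

>>> {"fn": "move_arm", "kwargs": {"twist": [[0,-0.1,0],[0,-0.1,0],[0,-0.1,0],[0,-0.1,0],[0,-0.1,0]], "slide": [[-0.5,0,1],[-0.5,0,3],[-0.5,0,4.5],[-0.5,0,5],[-0.5,0,5]], "claw": [1,1,1,1,1]}}

```text
time: 26.95
tcp_pos: [0.5627, 0.0198, 0.1332]
tool_rot: [-3.141, 0.0, -3.133]
contact_force: [-0.1, -0.6, 0.1]
grip_width: 0.0328
```

>>> {"fn": "move_arm", "kwargs": {"twist": [[0,0,0],[0,0,0],[0,0,0],[0,0,0],[0,0,0]], "slide": [[0,0,0.5],[0,0,0.5],[0,0,0.5],[0,0,0.5],[0,0,0.5]], "claw": [1,0.3,-0.1,-0.3,-0.3]}}

```text
time: 27.37
tcp_pos: [0.5628, 0.0198, 0.1329]
tool_rot: [-3.141, 0.0, -3.133]
contact_force: [-0.5, -0.7, 0.1]
grip_width: 0.0554
```

>>> {"fn": "move_arm", "kwargs": {"twist": [[0,0,0],[0,0,0],[0,0,0],[0,0,0],[0,0,0]], "slide": [[0,0,-15],[0,0,-45],[0,0,-80],[0,0,-110],[0,0,-118]], "claw": [-0.3,-0.3,-0.3,-0.3,-0.3]}}

```text
time: 27.78
tcp_pos: [0.5636, 0.0198, 0.2563]
tool_rot: [-3.141, 0.007, -3.133]
contact_force: [1.7, 0.3, 1.4]
grip_width: 0.0553
```

```bash
python3 -c "
from h import *
both('p6')
go(.486,.401,.25,np.pi+.007)
"
```

```text
t 27.88 p [0.5635 0.0198 0.253 ] rot [-3.141  0.004 -3.133] w 0.0558 F [ 0.5  0.1 -0.7]
slide [ 74.3 381.8   2.6] twist [-0.01  0.24  0.09] dist 389
```

View pics/p6.png

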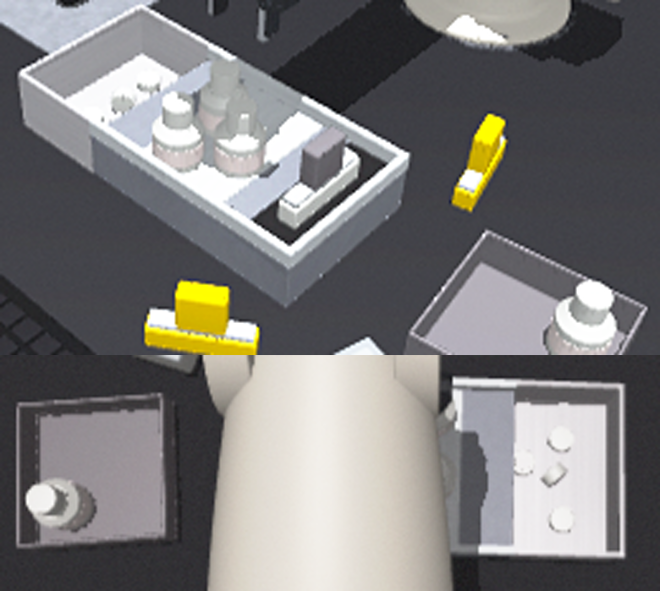

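>>> {"fn": "move_arm", "kwargs": {"twist": [[0,0.2,0],[0,0.2,0],[0,0.2,0],[0,0.2,0],[0,0.2,0]], "slide": [[8,40,0],[16,80,0],[24,120,0],[32,160,0],[40,198,0]], "claw": [-0.4,-0.4,-0.4,-0.4,-0.4]}}

```text
time: 28.3
tcp_pos: [0.5208, 0.2191, 0.2507]
tool_rot: [-3.141, -0.001, -3.133]
contact_force: [0.2, -0.0, 0.2]
grip_width: 0.06
```

>>> {"fn": "move_arm", "kwargs": {"twist": [[0,0,0],[0,0,0],[0,0,0],[0,0,0],[0,0,0]], "slide": [[7,40,0],[14,80,0],[21,120,0],[28,160,0],[33,186,0]], "claw": [-0.4,-0.4,-0.4,-0.4,-0.4]}}

```text
time: 28.72
tcp_pos: [0.4846, 0.4079, 0.2478]
tool_rot: [-3.139, -0.004, -3.131]
contact_force: [0.7, 1.4, 0.0]
grip_width: 0.0597
```

```bash
python3 -c "
from h import *
snap('wrist','w8')
print([(np.round(d['centre'],4),d['score']) for d in arm.tip_of('wrist','bottle0')])
go(.486,.4015,.077,np.pi+.007)
"
```

```text
[(array([0.4853, 0.4006, 0.0046]), 0.72)]
t 28.82 p [0.4844 0.4084 0.2471] rot [-3.139 -0.005 -3.129] w 0.06 F [ 0.4 -0.3 -0. ]
slide [ -2.3  -6.4 170.1] twist [-0.17 -0.27  0.32] dist 170
```

View pics/w8.png

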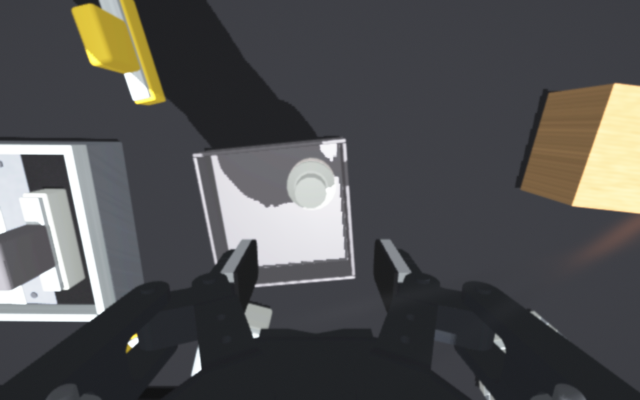

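>>> {"fn": "move_arm", "kwargs": {"twist": [[-0.2,-0.3,0.3],[-0.2,-0.3,0.3],[-0.2,-0.3,0.3],[-0.2,-0.3,0.3],[-0.2,-0.3,0.3]], "slide": [[-2,-6,38],[-2,-6,78],[-2,-6,118],[-2,-6,150],[-2,-6,166]], "claw": [-0.4,-0.4,-0.4,-0.4,-0.4]}}

```text
time: 29.23
tcp_pos: [0.4836, 0.3993, 0.0743]
tool_rot: [-3.137, -0.006, -3.135]
contact_force: [0.6, 0.2, -0.6]
grip_width: 0.0597
```

```bash
python3 -c "
from h import *
go(.486,.4013,.0765,np.pi+.007)
"
```

```text
t 29.23 p [0.4836 0.3993 0.0743] rot [-3.137 -0.006 -3.135] w 0.0597 F [ 0.6  0.2 -0.6]
slide [-2.4  2.  -2.2] twist [-0.26 -0.32 -0.01] dist 4
```

>>> {"fn": "move_arm", "kwargs": {"twist": [[-0.3,-0.3,0],[-0.3,-0.3,0],[-0.3,-0.3,0],[-0.3,-0.3,0],[-0.3,-0.3,0]], "slide": [[-2,2,-1],[-2,2,-1],[-2,2,-1],[-2,2,-1],[-2,2,-1]], "claw": [-0.4,0.2,1,1,1]}}

```text
time: 29.65
tcp_pos: [0.4862, 0.4016, 0.0769]
tool_rot: [3.139, 0.001, -3.135]
contact_force: [-0.5, -0.2, -1.3]
grip_width: 0.0329
```

>>> {"fn": "move_arm", "kwargs": {"twist": [[0,0,0],[0,0,0],[0,0,0],[0,0,0],[0,0,0]], "slide": [[0,0,-25],[0,0,-60],[0,0,-100],[0,0,-140],[0,0,-172]], "claw": [1,1,1,1,1]}}

```text
time: 30.07
tcp_pos: [0.486, 0.4013, 0.2533]
tool_rot: [3.137, 0.004, -3.135]
contact_force: [0.4, 0.1, -1.9]
grip_width: 0.0326
```

>>> {"fn": "move_arm", "kwargs": {"twist": [[0,0,0],[0,0,0],[0,0,0],[0,0,0],[0,0,0]], "slide": [[0,-35,-3],[0,-75,-3],[0,-115,-3],[0,-155,-3],[0,-195,-3]], "claw": [1,1,1,1,1]}}

```text
time: 30.48
tcp_pos: [0.4871, 0.2048, 0.2565]
tool_rot: [3.136, 0.006, -3.134]
contact_force: [0.8, 0.4, -1.3]
grip_width: 0.0329
```

```bash
python3 -c "
from h import *
go(.4865,.02,.24,np.pi+.007)"
```

```text
t 30.48 p [0.4871 0.2048 0.2565] rot [ 3.136  0.006 -3.134] w 0.0329 F [ 0.8  0.4 -1.3]
slide [   2.1 -184.8   15.6] twist [0.3  0.36 0.02] dist 185
```

>>> {"fn": "move_arm", "kwargs": {"twist": [[0.3,0.4,0],[0.3,0.4,0],[0.3,0.4,0],[0.3,0.4,0],[0.3,0.4,0]], "slide": [[2,-40,0],[2,-80,0],[2,-120,5],[2,-160,10],[2,-182,15]], "claw": [1,1,1,1,1]}}

```text
time: 30.9
tcp_pos: [0.4863, 0.0196, 0.2418]
tool_rot: [-3.141, 0.002, -3.136]
contact_force: [0.8, 0.1, -1.8]
grip_width: 0.0328
```

```bash
python3 -c "
from h import *
go(.4865,.02,.134,np.pi+.007)"
```

```text
t 30.9 p [0.4863 0.0196 0.2418] rot [-3.141e+00  2.000e-03 -3.136e+00] w 0.0328 F [ 0.8  0.1 -1.8]
slide [ -0.    0.5 107.8] twist [-0.05  0.1  -0.08] dist 108
```

>>> {"fn": "move_arm", "kwargs": {"twist": [[0,0,0],[0,0,0],[0,0,0],[0,0,0],[0,0,0]], "slide": [[0,0,30],[0,0,65],[0,0,92],[0,0,102],[0,0,103]], "claw": [1,1,1,1,1]}}

```text
time: 31.32
tcp_pos: [0.4856, 0.0194, 0.1375]
tool_rot: [-3.141, -0.001, -3.136]
contact_force: [0.7, 0.8, -1.7]
grip_width: 0.0325
```

```bash
python3 -c "
from h import *
go(.4865,.02,.1329,np.pi+.007)"
```

```text
t 31.32 p [0.4856 0.0194 0.1375] rot [-3.141e+00 -1.000e-03 -3.136e+00] w 0.0325 F [ 0.7  0.8 -1.7]
slide [-0.9  0.6  4.6] twist [-0.05 -0.05 -0.08] dist 5
```

>>> {"fn": "move_arm", "kwargs": {"twist": [[0,0,0],[0,0,0],[0,0,0],[0,0,0],[0,0,0]], "slide": [[-1,0.5,1],[-1,0.5,3],[-1,0.5,5],[-1,0.5,5.5],[-1,0.5,5.5]], "claw": [1,1,1,1,1]}}

```text
time: 31.73
tcp_pos: [0.4869, 0.02, 0.1326]
tool_rot: [-3.141, 0.0, -3.136]
contact_force: [0.3, -0.3, -2.3]
grip_width: 0.0328
```

>>> {"fn": "move_arm", "kwargs": {"twist": [[0,0,0],[0,0,0],[0,0,0],[0,0,0],[0,0,0]], "slide": [[0,0,0.5],[0,0,0.5],[0,0,0.5],[0,0,0.5],[0,0,0.5]], "claw": [1,0.3,-0.1,-0.3,-0.3]}}

```text
time: 32.15
tcp_pos: [0.487, 0.02, 0.1324]
tool_rot: [-3.141, 0.001, -3.136]
contact_force: [-0.3, 0.7, 0.3]
grip_width: 0.0554
```

>>> {"fn": "move_arm", "kwargs": {"twist": [[0,0,0],[0,0,0],[0,0,0],[0,0,0],[0,0,0]], "slide": [[0,0,-15],[0,0,-45],[0,0,-80],[0,0,-110],[0,0,-125]], "claw": [-0.3,-0.3,-0.3,-0.3,-0.3]}}

```text
time: 32.57
tcp_pos: [0.4875, 0.0202, 0.2614]
tool_rot: [-3.141, 0.005, -3.136]
contact_force: [0.3, -0.2, 0.4]
grip_width: 0.0555
```

```bash
python3 -c "
from h import *
go(.45,.3,.30,np.pi+.007)
"
```

```text
t 32.57 p [0.4875 0.0202 0.2614] rot [-3.141  0.005 -3.136] w 0.0555 F [ 0.3 -0.2  0.4]
slide [ 35.7 280.  -39. ] twist [-0.04  0.28 -0.07] dist 285
```

>>> {"fn": "move_arm", "kwargs": {"twist": [[0,0,0],[0,0,0],[0,0,0],[0,0,0],[0,0,0]], "slide": [[10,38,-10],[20,76,-10],[30,114,-10],[40,152,-10],[50,190,-10]], "claw": [-0.4,-0.6,-1,-1,-1]}}

```text
time: 32.98
tcp_pos: [0.4356, 0.2114, 0.2714]
tool_rot: [-3.141, 0.006, -3.136]
contact_force: [0.4, -1.1, 0.4]
grip_width: 0.0854
```

>>> {"fn": "move_arm", "kwargs": {"twist": [[0,0,0],[0,0,0],[0,0,0],[0,0,0],[0,0,0]], "slide": [[10,38,0],[20,76,0],[30,114,0],[40,152,0],[50,152,0]], "claw": [-1,-1,-1,-1,-1]}}

```text
time: 33.4
tcp_pos: [0.3837, 0.3681, 0.2694]
tool_rot: [-3.141, 0.004, -3.133]
contact_force: [0.2, 0.6, -0.2]
grip_width: 0.0855
```

```bash
python3 -c "
from h import *
both('p7')
for c in ('top','scene'):
  for t in ('bottle0','scraper','cap0','pad'): print(c,t,[(np.round(d['centre'],3).tolist(),round(d['score'],2)) for d in arm.tip_of(c,t)])
"
```

```text
top bottle0 [([0.528, -0.032, 0.063], 0.92), ([0.566, 0.026, 0.061], 0.76), ([0.484, 0.022, 0.061], 0.74), ([0.489, -0.196, 0.02], 0.18)]
top scraper [([0.736, 0.13, -0.002], 0.95), ([0.545, 0.12, 0.063], 0.92)]
top cap0 [([0.542, -0.012, 0.056], 0.6), ([0.491, -0.195, 0.019], 0.59), ([0.55, -0.179, 0.022], 0.54), ([0.586, -0.19, 0.019], 0.51), ([0.558, -0.143, 0.004], 0.51)]
top pad [([0.543, -0.008, 0.059], 0.76)]
scene bottle0 [([0.601, -0.027, 0.062], 0.95), ([0.486, 0.023, 0.056], 0.82), ([0.524, -0.034, 0.059], 0.77), ([0.559, 0.024, 0.058], 0.7)]
scene scraper [([0.541, 0.125, 0.062], 0.93), ([0.343, 0.204, 0.002], 0.77), ([0.737, 0.136, 0.001], 0.59)]
scene cap0 [([0.49, -0.194, 0.019], 0.62), ([0.592, -0.189, 0.021], 0.61), ([0.549, -0.178, 0.023], 0.45)]
scene pad [([0.544, -0.005, 0.061], 0.59)]
```

View pics/p7.png

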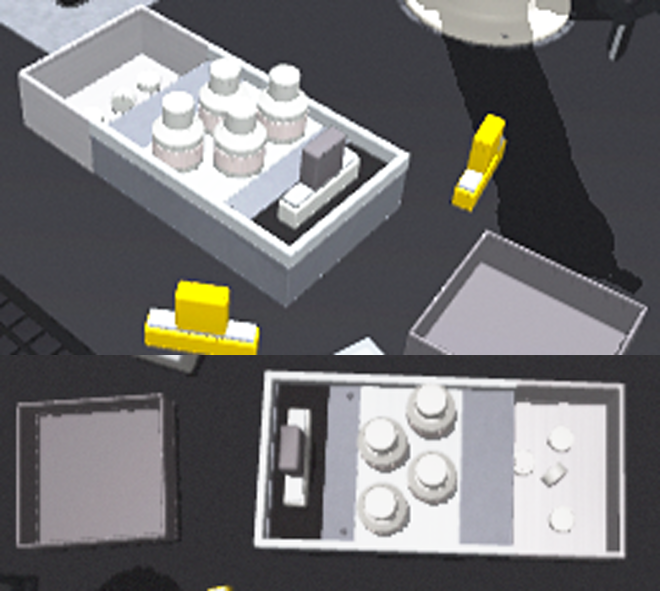

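```bash
python3 -c "
import cv2
f=cv2.imread('pics/p7t.png')[150:240,265:335]
cv2.imwrite('pics/p7z.png',cv2.resize(f,None,fx=6.6,fy=6.6,interpolation=cv2.INTER_CUBIC))"
```

```text
(no output)
```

View pics/p7z.png

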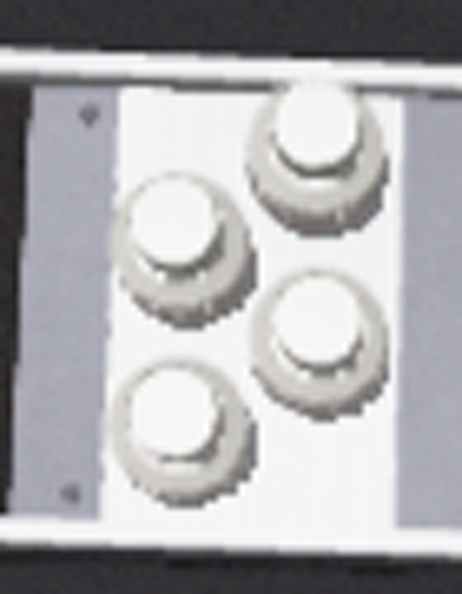

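```bash
python3 -c "
from h import *
print(arm.close_job())"
```

```text
the job is handed in; nothing more can be done
None
```

The job is done and handed in at about 34 s of robot time.

- **Caps:** I swept the four loose caps off the open end in two passes with the scraper. The top view shows all four in the tray, and I see none left on the deck. One cap is lying on its side, which is harmless. One low-value cap detection on the pad (0.542, -0.012, score 0.60) didn't match anything in the picture, so I treated it as false.
- **Scraper:** it stands on the rubber strip with its foot lying along the strip, near (0.544, 0.120).
- **Bottles:** all four stand upright in a zigzag on the pad, and the bin is empty. I judge the body-to-edge margins to be about 3–7 mm, with the smallest at the open-end side. The cameras disagreed by about 3 mm on where the pad's middle is, so I aimed between the two readings.
- **Other checks:** the gripper is open and clear of everything. I did not go near the mouse, tip box, jar or yellow look-alikes, but I did not check them one by one at the end. No measured force went above about 7 N.

Early on, the last joint reached its range limit and stopped the arm short of the scraper. I turned the tool half a turn and carried on without touching anything.

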